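# Turn the hot glaze test tile over with the spatula

### The job

The glaze test tile is hot from the oven: take the spatula from its rest, get its blade under the tile in the stand's channel, and flip the tile forward over the step with a clear turn of the wrist, the blade tilting up as it lifts, so that it ends lying flat on the blue deck, terracotta side up. Then lay the spatula back on its rest as it was, blade flat and handle in the fork. Touch the tile with nothing but the spatula, keep it on the stand, and leave the bottle, the beaker and the dish where they are.

Things in the scene. Friction and masses are not known exactly. Their poses are not given: they have to be found in the camera images.
- stand: Fixed turning stand. Origin at the foot of the step, mid width, bench level; +x points from channel over step to deck (away from the robot, give or take 0.25 rad), z up. The step is the deck's upright face at x = 0; its top edge is 22 mm above the bench, so 6 mm above the rails.
- channel (a point): Top of the channel's dark steel floor, 10 mm above the bench, at x -90, y 0 mm in the stand's frame. The channel runs along x from -170 to 0 mm, 54 mm wide, 6 mm deep, open towards the robot, between two brass rails (|y| 27 to 40 mm, tops 16 mm above the bench).
- deck (a point): Centre of the blue deck's top, 22 mm above the bench, at x 60, y 0 mm in the stand's frame. The deck spans x 0 to 120 mm and is 110 mm wide; at its far end a lip stands 5 mm above it.
- tile: Square tile 76 x 76 x 8 mm, about 110 g, origin at its centre; its z axis points out of the white glazed face, the other face is terracotta. It starts white side up, flat on the two rails with the open channel under it, its sides about along the stand's, 6 to 22 mm short of the step.
- spatula: Short turner, about 120 g. Origin under the blade's heel; x to the tip, z up. Steel blade x 0 to 32 mm, 38 wide, 2.5 thick (z 0 to 2.5). At the heel an upright wall, x -4 to 0, 38 wide, 16 high, can push a tile's edge. A thin neck rises to a dark wooden handle, a straight bar parallel to the blade: x -150 to -35, 18 wide (y), z 64 to 86 mm.
- spatula_grip (a point): Point in the middle of the spatula's handle to grip it by: x -70, y 0, z 75 mm in the spatula's frame. At the start 81 mm above the bench.
- rest: Black fixed spatula rest. Origin at bench level, front edge, mid width; x forward. Base plate x -220 to 0, 70 mm wide, top at z 6: the blade lies flat on it. Saddle at x -205 to -191, top at z 70 mm, carries the handle's underside between two cheeks 26 mm apart, 15 mm high. The spatula starts on it, parallel to it: its origin at x -65, its grip point at x -135, y 0, z 81 mm.
- reagent: Bystander: glass reagent bottle with a blue cap, 64 mm wide, 130 mm high. Origin under its base.
- beaker: Bystander: glass beaker, 56 mm wide, 80 mm high. Origin under its base.
- dish: Bystander: white ceramic dish, 90 mm wide, 35 mm high. Origin under its base.
Not all that is in view belongs to the job. There is more than one size of the spatula; the one meant has the size given above.

How it is judged:
By the outcome, as a careful person would: the job done as asked, in the order asked, and still so for the second after the job is handed in, with the robot touching nothing.
It also fails if it takes over 59 s, if anything falls off the work surface, if the arm or the gripper's body presses on something with over 40 N, if the wrist force passes 120 N, or if a joint passes its speed limit or range.

### The arm

A 7-joint arm with a two-finger parallel gripper is mounted at the origin on the work surface. World frame = base frame: x ahead of the robot, y to its left, z up, the work surface at z = 0. Lengths are in m, angles in degrees, forces in N, time in s.
With the tool pointing down it reaches from about 0.425 to 0.875 m from the base axis. Payload 4.7 kg.
Tool frame: the origin (TCP) lies midway between the tips of the shut fingers; the grasp point (between the pads) lies 19 mm behind it (r.grip_point_offset is the distance from the TCP to the grasp point, in m); z points along the fingers, y is the line along which they close (so a half turn about z gives the same grasp; the last joint's range is limited). The gripper opens to 85 mm and grips with 20 to 120 N. Pads are 22 mm wide; open, the fingers measure 114 mm over their backs; the gripper's body (76 mm by 85 mm) begins 54 mm behind the grasp point. The pads swing forward as they close: fully open they stand 13 mm farther back than shut.
Start: joints at [72.714, 18.392, -4.016, 83.108, 1.295, 78.541, -3.26], TCP at [0.202, -0.618, 0.231] pointing down, gripper open.
Joint ranges: [-163.93, 163.93], [-17.29, 119.83], [-79.2, 71.16], [3.27, 140.29], [-89.18, 269.18], [5.43, 117.66], [-154.24, 154.24]. Speed limits (degrees/s): [147.25, 147.25, 180, 180, 180, 180, 180].

### API

Orientations are given as [roll, pitch, yaw] about the fixed x, y, z axes, in that order (R = Rz(yaw) Ry(pitch) Rx(roll)).
In Python, from rig import r, viewer, ticket gives the robot as it stands. The module is installed in compiled form; this text tells all that it offers.
- The arm moves only by the tool carry_out, never from a script. Its argument "rows" is text: rows parted by semicolons, each of 7 numbers parted by spaces: the shift along the tool's x, y, z in mm, then the turn, a rotation vector about the tool's x, y, z in degrees, then the closure in counts, from 0 (fully open) to 255 (shut). In form: x y z ax ay az gripper; .... A call has 1 to 5 rows; each row shifts and turns the commanded pose from where the row before left it, along the tool's axes as they then stand; what a row does not reach is not made up. A row lasts 1/10 s, in which the tool goes at most 50 mm and 8.59 degrees, less where a joint would pass 70% of its speed; a pose out of reach is approached as far as the arm can. A call with a gripper value outside its range is refused whole. The fingers move at their own pace and stop on an object; "squeeze" is the grip in N (left out, the last holds). Time passes only in rows, so rows that do not move let the fingers close. It gives the time, the measured TCP pose, the force, the opening and the grip force at its end, in the units of the state.
- r.read_state(): the state, without advancing time (a new reading comes with each control period).
- viewer.get_image(name): name is "scene" or "top" or "wrist"; returns (picture, depth): 420x560x3 uint8, red, green, blue; 420x560 float32, m along the optical axis (not along the pixel's ray), 0 where there is no reading.
- viewer.camera_params(name): a dict with "intrinsics" (3x3 intrinsics, pixels), "R" (3x3) and "t" (3): a world point X has camera coordinates R X + t. Camera axes: x right, y down, z forward; pixel columns grow to the right and rows downward; lengths in m; the calibration is good to about 2 mm. A picture is of the moment at which its call begins: read the wrist's pose just before it. camera_params takes no time and is no camera call; for the wrist camera it gives the pose at the moment of the call.
- ticket.job_done(): hands the job in; it is judged then, once.
The state is a dict: "time_s": time; "q": joint angles; "qd": joint speeds; "joint_efforts": joint torques, N m; "ee_pos": TCP position; "eef_rot": TCP orientation; "force": force on the tool from outside, world axes, zero at the start; "torque": the same for the moment, N m; "grip_width": opening from 0.0 (shut) to 1.0 (fully open); "grip_force": force on a finger pad.
Only numpy, scipy, OpenCV 4.12 (cv2) and the standard library are available. Lean on these libraries where they do the work, as an engineer would, in place of code of your own. Each camera call takes 0.05 s, during which the arm holds its last target. There are 200 camera calls.

## Working session

There is one attempt and no reset: what is moved stays moved. The work goes in short steps, Python scripts to look and compute and a tool call to move; the robot and the scene stay as the last step left them, time stands still between calls to the robot, and variables do not carry over. Pictures are saved under pics/ and viewed, at most 10 in all, crops included, and the job is handed in when it is done.

Besides the shell and the picture viewer there is one more tool, called after "Call:" as a command line: name --argument value ..., lists and objects as JSON in quotes. carry_out: Moves the arm, as the interface text tells. Its arguments: {"type":"object","properties":{"rows":{"type":"string"},"squeeze":{"type":"number"}},"required":["rows"]}

```bash
mkdir -p pics; ls; python3 - <<'E'
from rig import r,viewer
import cv2,numpy as np
s=r.read_state();print({k:np.round(v,3) for k,v in s.items()},r.grip_point_offset)
for n in("scene","top"):
    p,d=viewer.get_image(n);c=viewer.camera_params(n)
    cv2.imwrite(f"pics/{n}0.png",p[:,:,::-1]);np.savez(f"{n}0.npz",p=p,d=d,K=c["intrinsics"],R=c["R"],t=c["t"])
    print(n,(-c["R"].T@c["t"]).round(3),c["R"].round(2).tolist())
E
```

```text
pics
{'time_s': np.float64(0.0), 'q': array([72.713, 18.44 , -4.015, 83.177,  1.295, 78.541, -3.26 ]), 'qd': array([-0.07 , -0.044, -0.001,  0.007, -0.039, -0.027, -0.056]), 'joint_efforts': array([ 1.0000e-03, -4.9358e+01, -3.8200e-01, -3.1433e+01,  1.3000e-02,
        1.2000e-02, -0.0000e+00]), 'ee_pos': array([ 0.202, -0.617,  0.23 ]), 'eef_rot': array([-1.79887e+02,  7.00000e-03,  1.80960e+01]), 'force': array([-0.201, -0.037,  0.066]), 'torque': array([ 0.001, -0.011, -0.007]), 'grip_force': np.float64(0.0), 'grip_width': np.float64(1.0)} 0.0187
scene [1.075 0.53  1.104] [[-0.69, 0.73, 0.01], [0.57, 0.55, -0.61], [-0.45, -0.42, -0.79]]
top [0.331 0.002 1.134] [[-0.02, -1.0, 0.01], [-0.99, 0.02, -0.16], [0.15, -0.02, -0.99]]
```

View pics/top0.png

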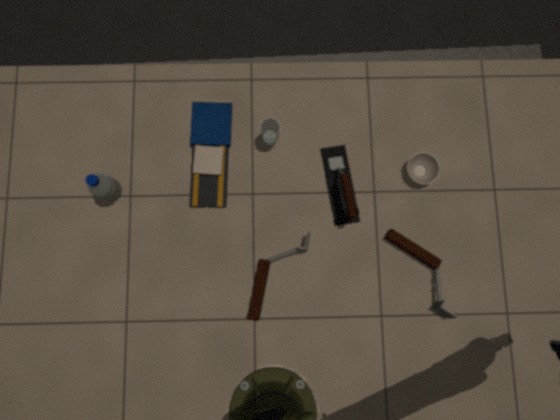

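View pics/scene0.png

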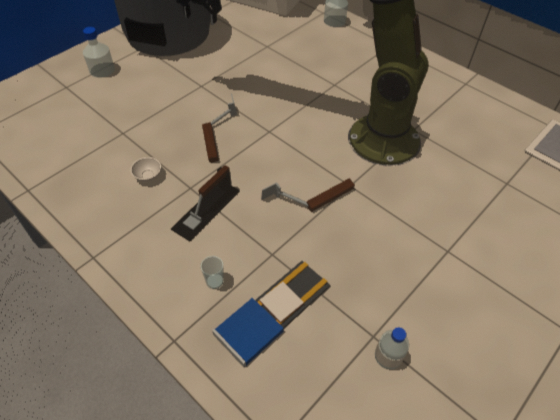

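The top view shows the stand (deck about (212,124), tile (208,160), rails to (208,207)), the rest with the spatula (about (340,185)), beaker (270,132), dish (422,168), bottle (98,185) and two loose decoy spatulas at (270,275) and (420,265). The scene view agrees.

```bash
cat > h.py <<'E'
import numpy as np,cv2
def load(f):
    z=np.load(f);return z["p"],z["d"],z["K"],z["R"],z["t"]
def ray(uv,z,K,R,t):
    uv=np.atleast_2d(uv).astype(float)
    d=np.c_[uv,np.ones(len(uv))]@np.linalg.inv(K).T@R
    c=-R.T@t
    return c+d*((z-c[2])/d[:,2])[:,None]
def big(m,roi=None):
    m=m.astype(np.uint8)
    if roi: k=np.zeros_like(m);k[roi[1]:roi[3],roi[0]:roi[2]]=1;m=m*k
    cs,_=cv2.findContours(m,cv2.RETR_EXTERNAL,cv2.CHAIN_APPROX_NONE)
    return max(cs,key=cv2.contourArea)[:,0]
def rect(P):
    c,(w,h),a=cv2.minAreaRect((P[:,:2]*1000).astype(np.float32))
    return np.round(c,1),round(w,1),round(h,1),round(a,2)
E
python3 - <<'E'
from h import *
p,d,K,R,t=load("top0.npz")
hsv=cv2.cvtColor(p,cv2.COLOR_RGB2HSV);H,S,V=[hsv[...,i].astype(int) for i in range(3)]
print(K.round(1).tolist())
def f(n,m,roi,z):
    c=big(m,roi);print(n,len(c),rect(ray(c,z,K,R,t)))
for y,x in((124,212),(160,208),(195,208),(190,194),(162,335),(150,330),(200,349)):print(p[y,x],hsv[y,x],d[y,x].round(3))
f("deck",(abs(H-108)<12)&(S>150),(170,80,250,170),.022)
f("brass",(abs(H-21)<8)&(S>150),(180,130,208,215),.016)
f("brass2",(abs(H-21)<8)&(S>150),(209,130,240,215),.016)
f("tile",(S<90)&(V>120),(192,140,226,180),.024)
f("rest",(V<70),(310,135,365,232),.006)
f("handle",(S>110)&((H<12)|(H>170)),(325,160,365,230),.092)
f("blade",(S<60)&(V>90),(327,152,347,172),.0085)
E
```

```text
[[422.7, 0.0, 274.1], [0.0, 422.7, 213.7], [0.0, 0.0, 1.0]]
[20 42 72] [107 184  72] 1.159
[131 120 103] [ 18  55 131] 1.143
[37 39 33] [40 39 39] 1.145
[108  81  31] [ 19 182 108] 1.143
[110 107 101] [ 20  21 110] 1.161
[19 17 18] [165  27  19] 1.168
[40 15  2] [ 10 242  40] 1.062
deck 154 (array([758.7, 154.2]), 104.2, 118.6, 87.24)
brass 71 (array([575.4, 196.6]), 18.0, 88.3, 84.82)
brass2 96 (array([592.1, 128.5]), 15.3, 124.8, 87.07)
tile 98 (array([656.7, 161.5]), 71.5, 71.4, 84.35)
rest 200 (array([ 582.9, -194.7]), 225.4, 73.5, 9.16)
handle 161 (array([ 537.8, -201.1]), 115.7, 24.6, 9.23)
blade 41 (array([ 646.7, -187.9]), 29.1, 35.7, 6.36)
```

```bash
cat >> h.py <<'E'
from scipy.spatial.transform import Rotation as Ro
import json
def eul(e): return Ro.from_euler("xyz",e,degrees=True)
def log(s):
    open("log.txt","a").write(json.dumps([list(map(float,s[k])) for k in("q","ee_pos","eef_rot")])+"\n")
def plan(p,e,P,E,n=None):
    "rows from pose (p m,e deg) to (P,E): n equal rows"
    A,B=eul(e),eul(E); w=(A.inv()*B).as_rotvec(degrees=True)
    d=(np.array(P)-p)*1000
    n=n or int(max(np.ceil(np.linalg.norm(d)/45),np.ceil(np.linalg.norm(w)/8),1))
    M=sum((A*Ro.from_rotvec(w/n*k,degrees=True)).as_matrix() for k in range(n))
    return n,np.round(np.r_[np.linalg.solve(M,d),w/n],2)
def tool(yaw,tilt):
    "tool x along yaw, fingers tilted forward by tilt deg"
    return (Ro.from_euler("ZY",[yaw,-tilt],degrees=True)*Ro.from_euler("x",180,degrees=True)).as_euler("xyz",degrees=True)
E
python3 - <<'E'
from h import *
from rig import r,viewer
s=r.read_state();log(s)
c=viewer.camera_params("wrist");R=eul(s["eef_rot"]).as_matrix()
print(c["intrinsics"].round(0).tolist(),"cam in tool",R.T@(-c["R"].T@c["t"]-s["ee_pos"]),"axes",(R.T@c["R"].T).round(2).tolist())
print(plan(s["ee_pos"],s["eef_rot"],[.60,-.02,.38],tool(0,0)))
E
```

```text
[[336.0, 0.0, 274.0], [0.0, 336.0, 213.0], [0.0, 0.0, 1.0]] cam in tool [ 6.79274997e-02 -8.82316919e-05 -1.42922603e-01] axes [[-0.0, -0.96, -0.27], [1.0, -0.0, 0.0], [-0.0, -0.27, 0.96]]
(17, array([ 2.907e+01, -3.089e+01, -8.780e+00, -1.000e-02,  0.000e+00,
        1.060e+00]))
```

Call:
carry_out --rows "29 -31 -9 0 0 1;29 -31 -9 0 0 1;29 -31 -9 0 0 1;29 -31 -9 0 0 1;29 -31 -9 0 0 1"

```text
schema error: expected 7 numbers
```

Call:
carry_out --rows "29 -31 -9 0 0 1;29 -31 -9 0 0 1;29 -31 -9 0 0 1;29 -31 -9 0 0 1;29 -31 -9 0 0 1"

```text
schema error: expected 7 numbers
```

Call:
carry_out --rows "29 -31 -9 0 0 1 0;29 -31 -9 0 0 1 0;29 -31 -9 0 0 1 0;29 -31 -9 0 0 1 0;29 -31 -9 0 0 1 0"

```text
time_s: 0.6
ee_pos: [0.2985, -0.427, 0.2763]
eef_rot: [-180.0, 0.0, 13.0]
force: [0.5, -0.7, 0.0]
grip_width: 1.0
grip_force: 0.0
```

Call:
carry_out --rows "29 -31 -9 0 0 1 0;29 -31 -9 0 0 1 0;0 0 0 0 0 0 0;0 0 0 0 0 0 0"

```text
time_s: 1.0
ee_pos: [0.3418, -0.3549, 0.2945]
eef_rot: [179.9, 0.0, 11.3]
force: [-0.5, -0.5, 0.1]
grip_width: 1.002
grip_force: 0.0
```

Call:
carry_out --rows "29 -31 -9 0 0 1 0;29 -31 -9 0 0 1 0;29 -31 -9 0 0 1 0;29 -31 -9 0 0 1 0;29 -31 -9 0 0 1 0"

```text
time_s: 1.5
ee_pos: [0.4599, -0.1802, 0.3391]
eef_rot: [180.0, 0.0, 5.9]
force: [0.3, 0.3, -0.8]
grip_width: 1.0
grip_force: 0.0
```

Call:
carry_out --rows "29 -31 -9 0 0 1 0;29 -31 -9 0 0 1 0;29 -31 -9 0 0 1 0;29 -31 -9 0 0 1 0;0 0 0 0 0 0 0"

```text
time_s: 2.0
ee_pos: [0.568, -0.0423, 0.3748]
eef_rot: [-179.7, -0.1, 2.5]
force: [0.2, 0.9, -0.1]
grip_width: 0.996
grip_force: 0.0
```

```bash
python3 - <<'E'
from rig import r,viewer
from h import *
s=r.read_state();log(s);print(s["ee_pos"].round(3),s["q"].round(1))
c=viewer.camera_params("wrist");p,d=viewer.get_image("wrist")
cv2.imwrite("pics/w1.png",p[:,:,::-1]);np.savez("w1.npz",p=p,d=d,K=c["intrinsics"],R=c["R"],t=c["t"])
E
```

```text
[ 0.568 -0.042  0.375] [ 34.6   9.6 -37.9  79.6   5.6  92.7 -90.2]
```

View pics/w1.png

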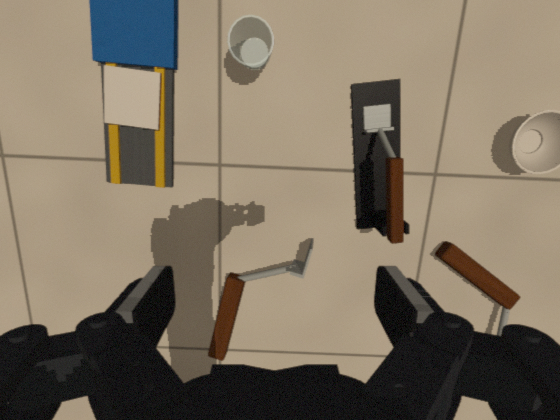

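The wrist view shows the tile (133,98) just short of the deck edge (y≈65), the rails and channel down to (140,186), the rest (378,155) with blade (378,118) and handle (396,200); beaker at (252,45), dish at (540,140).

```bash
python3 - <<'E'
from h import *
p,d,K,R,t=load("w1.npz")
hsv=cv2.cvtColor(p,cv2.COLOR_RGB2HSV);H,S,V=[hsv[...,i].astype(int) for i in range(3)]
def f(n,m,roi,z):
    c=big(m,roi);P=ray(c,z,K,R,t);print(n,len(c),rect(P));return P
for y,x in((98,133),(120,115),(150,140),(110,115),(120,377),(200,396)):print(p[y,x],hsv[y,x])
T=f("tile",(S<85)&(V>165),(98,60,166,136),.024)
for r_,n in(((100,60,125,190),"bl"),((145,60,172,190),"br")):f(n,(S>140)&(abs(H-20)<8)&(V>80),r_,.016)
f("stand",((V<100)|(S>140))&(V>=0),(80,0,182,192),.012)
m=(abs(H-108)<15)&(S>140)
# deck near edge: lowest blue pixel by column
us=np.arange(97,176,3);vs=[np.max(np.nonzero(m[:90,u])[0],initial=0) for u in us]
E=ray(np.c_[us,vs],.022,K,R,t)*1000
k=np.polyfit(E[:,1],E[:,0],1);res=np.polyval(k,E[:,1])-E[:,0];print("edge yaw",-np.degrees(np.arctan(k[0])),"x at y157",np.polyval(k,157),E[:,0].round(0))
b=m[40];uu=np.nonzero(b)[0];print("deck sides at row 40",ray([[uu.min(),40],[uu.max()+1,40]],.022,K,R,t).round(4))
f("rest",(V<75),(335,70,412,225),.006)
f("handle",(S>150)&((H<14)|(H>170)),(370,140,412,250),.092)
f("blade",(S<60)&(V>110),(355,95,400,131),.0085)
E
```

```text
[186 171 149] [ 18  51 186]
[188 173 150] [ 18  52 188]
[70 68 59] [25 40 70]
[186 171 148] [ 18  52 186]
[165 159 143] [ 22  34 165]
[79 43 18] [ 12 197  79]
tile 216 (array([654.6, 162.3]), 75.4, 75.3, 85.12)
bl 133 (array([574.2, 196.1]), 16.3, 86.9, 87.52)
br 262 (array([612.5, 127.4]), 15.1, 169.3, 87.48)
stand 687 (array([655.6, 160.1]), 116.2, 255.2, 88.0)
edge yaw -2.525644893506551 x at y157 698.9286754467356 [701. 700. 701. 701. 701. 701. 701. 699. 699. 699. 699. 698. 699. 699.
 698. 698. 698. 698. 698. 698. 699. 699. 698. 697. 697. 696. 696.]
deck sides at row 40 [[0.726  0.2106 0.022 ]
 [0.7308 0.0965 0.022 ]]
rest 371 (array([ 585.2, -193.5]), 215.5, 69.6, 7.7)
handle 237 (array([ 538.5, -197.9]), 114.1, 24.8, 10.12)
blade 103 (array([ 642.8, -189. ]), 37.2, 42.2, 9.37)
```

```bash
cat >> h.py <<'E'
SP=np.array([.629,-.186,.006]);SY=9.2   # spatula start
def tcp_for(o,yaw,pitch,gx,T):
    "TCP pose when spatula origin o, yaw, nose-down pitch; gripped at gx with tilt T rel. to spatula"
    B=Ro.from_euler("ZY",[yaw,pitch],degrees=True)
    G=B*Ro.from_euler("Y",-T,degrees=True)*Ro.from_euler("x",180,degrees=True)
    return o+B.apply([gx,0,.075])+G.as_matrix()[:,2]*.0187, G.as_euler("xyz",degrees=True)
E
python3 - <<'E'
from h import *
from rig import r
s=r.read_state()
P,E=tcp_for(SP,SY,0,-.1,50);z=eul(E).as_matrix()[:,2]
print(P,E);P1=P-.11*z
print(plan(s["ee_pos"],s["eef_rot"],P1,E))
print(plan(P1,E,P,E))
E
```

```text
[ 0.54442713 -0.19969782  0.06897987] [180.  -50.    9.2]
(7, array([-29.07,  23.12,  25.51,   0.41,   7.14,  -0.93]))
(3, array([-0.  ,  0.  , 36.67,  0.  ,  0.  ,  0.  ]))
```

Call:
carry_out --rows "-29 23 25 0.4 7.1 -0.9 0;-29 23 25 0.4 7.1 -0.9 0;-29 23 25 0.4 7.1 -0.9 0;-29 23 25 0.4 7.1 -0.9 0;-29 23 25 0.4 7.1 -0.9 0"

```text
time_s: 2.55
ee_pos: [0.4801, -0.1616, 0.2332]
eef_rot: [-178.6, -32.0, 6.2]
force: [0.1, 0.9, 0.8]
grip_width: 1.0
grip_force: 0.0
```

Call:
carry_out --rows "-29 23 25 0.4 7.1 -0.9 0;-29 23 25 0.4 7.1 -0.9 0;0 0 0 0 0 0 0;0 0 0 0 0 0 0"

```text
time_s: 2.95
ee_pos: [0.4747, -0.1865, 0.1882]
eef_rot: [-177.6, -40.9, 7.4]
force: [0.3, 0.1, -0.1]
grip_width: 0.998
grip_force: 0.0
```

```bash
python3 - <<'E'
from h import *
from rig import r
s=r.read_state();log(s);print(s["ee_pos"].round(4),s["eef_rot"].round(2),s["q"].round(1))
P,E=tcp_for(SP,SY,0,-.1,50);print(plan(s["ee_pos"],s["eef_rot"],P,E))
# kinematic fit
from scipy.optimize import least_squares
L=[json.loads(l) for l in open("log.txt")]
def fk(q,v,sg):
    h,d3,a,d5,b,d7,y0=v[:7]
    ax=["z","y","z","y","z","y","z"]
    q=np.array(q)*sg
    tr=[[0,0,h],[0,0,0],[a,0,d3],[0,0,0],[-a,0,d5],[0,0,0],[b,0,d7]]
    # order: Rz1, Ry2, (up d3) Rz3, offset a, Ry4, ...
    p=np.array([0,0,h.item() if hasattr(h,'item') else h]);A=Ro.from_euler("z",q[0],degrees=True)
    A=A*Ro.from_euler("y",q[1],degrees=True);p=p+A.apply([0,0,d3]);A=A*Ro.from_euler("z",q[2],degrees=True)
    p=p+A.apply([a,0,0]);A=A*Ro.from_euler("y",q[3],degrees=True);p=p+A.apply([-a,0,d5]);A=A*Ro.from_euler("z",q[4],degrees=True)
    A=A*Ro.from_euler("y",q[5],degrees=True);p=p+A.apply([b,0,d7]);A=A*Ro.from_euler("z",q[6]+y0,degrees=True)
    return p,A
import itertools
best=[]
for s1,s3,s5,s7 in itertools.product([1,-1],repeat=4):
    sg=np.array([s1,1,s3,1,s5,1,s7])
    def f(v):
        o=[]
        for q,p,e in L:
            P_,A=fk(q,v,sg);o+=list((P_-p)*10)+list((A.inv()*eul(e)).as_rotvec())
        return o
    for y0 in(0,90,180,-90):
        k=least_squares(f,[.33,.35,0,.38,0,.3,y0],x_scale=[.1]*6+[10]);best.append((k.cost,sg.tolist(),k.x.round(4).tolist()))
best.sort(key=lambda b:b[0]);print(*best[:3],sep="\n")
E
```

```text
[ 0.4747 -0.1865  0.1882] [-177.61  -40.86    7.42] [ 36.6 -14.6   2.2 132.7 -46.3  43.  -13.3]
(4, array([-8.79,  6.6 , 32.92, -0.28,  2.28, -0.36]))
(np.float64(0.05107194082499079), [-1, 1, -1, 1, -1, 1, -1], [0.0574, 0.4568, 0.093, 0.4872, 0.0736, 0.2323, -270.0])
(np.float64(0.051071940824990794), [-1, 1, -1, 1, -1, 1, -1], [0.0574, 0.4568, 0.093, 0.4872, 0.0736, 0.2323, 90.0])
(np.float64(0.051071940824990794), [-1, 1, -1, 1, -1, 1, -1], [0.0574, 0.4568, 0.093, 0.4872, 0.0736, 0.2323, 90.0])
```

```bash
cat >> h.py <<'E'
def rots(q):
    A=Ro.identity();o=[]
    for i,a in enumerate(q):
        A=A*(Ro.from_euler("z",-a,degrees=True) if i%2==0 else Ro.from_euler("y",a,degrees=True));o.append(A)
    return o,A*Ro.from_euler("z",90,degrees=True)
def basis(q):
    o,_=rots(q);M=[[0,0,1]]
    M=[np.array([0,0,1.])]
    for i in(1,3,5): m=o[i].as_matrix();M+=[m[:,2],m[:,0]] if i!=1 else [m[:,2],o[2].as_matrix()[:,0]]
    return np.array(M).T   # h,d3,a3,d5,a5,d7,a7
E
python3 - <<'E'
from h import *
L=[json.loads(l) for l in open("log.txt")]
for q,p,e in L: print("rot err deg",np.degrees((rots(q)[1].inv()*eul(e)).magnitude()))
M=np.vstack([basis(q) for q,p,e in L]);y=np.hstack([p for q,p,e in L])
for cols in([0,1,3,5],[0,1,2,3,5],[0,1,2,3,4,5],[0,1,3,5,6],[0,1,2,3,4,5,6]):
    x,_,rk,sv=np.linalg.lstsq(M[:,cols],y,rcond=None);print(cols,x.round(4),"res mm",(1000*(M[:,cols]@x-y)).round(1))
E
```

```text
rot err deg 3.951593287059193e-14
rot err deg 3.758167893323004e-14
rot err deg 3.642430708799861e-14
[0, 1, 3, 5] [0.2315 0.4565 0.5137 0.3289] res mm [24.3 11.4  2.4  7.3 24.7  3.  -1.1 15.  -5.4]
[0, 1, 2, 3, 5] [0.2275 0.4524 0.0129 0.5027 0.3218] res mm [24.5 11.2 -0.2  8.6 25.4 -0.2 -2.6 11.6  0.4]
[0, 1, 2, 3, 4, 5] [ 0.0972  0.4899  0.0168  0.4804 -0.083   0.3103] res mm [25.7  0.7  1.2 -8.4 12.3 -1.  -0.2  0.7 -0.1]
[0, 1, 3, 5, 6] [ 0.2316  0.4604  0.4929  0.3387 -0.0207] res mm [24.8  9.9  0.6  7.8 24.4 -3.8 -3.1  8.7  3.3]
[0, 1, 2, 3, 4, 5, 6] [ 0.0898  0.4876  0.0243  0.481  -0.0862  0.3021  0.0077] res mm [25.7  0.7  0.4 -8.5 12.3 -0.3 -0.2  0.7 -0.1]
```

```bash
cat >> h.py <<'E'
def basis2(q):
    o,_=rots(q);return np.c_[basis(q),o[1].as_matrix()[:,1],o[3].as_matrix()[:,1],o[5].as_matrix()[:,1]]
E
python3 - <<'E'
from h import *
L=[json.loads(l) for l in open("log.txt")]
M=np.vstack([basis2(q) for q,p,e in L]);y=np.hstack([p for q,p,e in L])
import itertools
out=[]
for k in range(0,4):
  for c in itertools.combinations([2,4,6,7,8,9],k):
    cols=[0,1,3,5]+list(c);x=np.linalg.lstsq(M[:,cols],y,rcond=None)[0];out.append((abs(M[:,cols]@x-y).max()*1000,cols,x.round(4).tolist()))
out.sort(key=lambda a:a[0]);print(*out[:8],sep="\n")
E
```

```text
(np.float64(2.220446049250313e-13), [0, 1, 3, 5, 7, 8, 9], [0.2495, 0.4678, 0.5131, 0.3599, -0.0156, -0.0106, -0.0004])
(np.float64(0.021625616945020187), [0, 1, 3, 5, 2, 7, 8], [0.2494, 0.468, 0.5134, 0.36, -0.0004, -0.0155, -0.011])
(np.float64(0.034873535813356726), [0, 1, 3, 5, 6, 7, 8], [0.2493, 0.4679, 0.5134, 0.3597, 0.0004, -0.0156, -0.011])
(np.float64(0.14822021560370602), [0, 1, 3, 5, 4, 7, 8], [0.2492, 0.4679, 0.5131, 0.3598, -0.0, -0.0156, -0.0109])
(np.float64(0.14855423615847685), [0, 1, 3, 5, 7, 8], [0.2492, 0.4679, 0.5131, 0.3598, -0.0156, -0.0109])
(np.float64(0.514459968664005), [0, 1, 3, 5, 2, 7, 9], [0.2526, 0.4613, 0.506, 0.3558, 0.0096, -0.0179, -0.0094])
(np.float64(0.9166013860780198), [0, 1, 3, 5, 6, 7, 9], [0.2559, 0.4656, 0.5039, 0.3653, -0.0101, -0.017, -0.0098])
(np.float64(1.8117115080822297), [0, 1, 3, 5, 4, 7, 9], [0.2705, 0.465, 0.5183, 0.3637, 0.0145, -0.0262, -0.0023])
```

```bash
cat >> h.py <<'E'
from scipy.optimize import least_squares
KV=np.array([.2492,.4679,0,.5131,0,.3598,0,-.0156,-.0109,0])
LO=np.array([-163.93,-17.29,-79.2,3.27,-89.18,5.43,-154.24]);HI=np.array([163.93,119.83,71.16,140.29,269.18,117.66,154.24])
def fkin(q): return basis2(q)@KV,rots(q)[1]
def ik(P,E,seeds,m=3):
    B=eul(E);best=None
    for s in seeds:
        def f(q):
            p,A=fkin(q);return np.r_[(p-P)*100,(A.inv()*B).as_rotvec()*20,(np.array(q)-s)*.0003]
        k=least_squares(f,np.clip(s,LO+m+.1,HI-m-.1),bounds=(LO+m,HI-m),max_nfev=60)
        p,A=fkin(k.x);e=(np.linalg.norm(p-P)*1000,np.degrees((A.inv()*B).magnitude()))
        if best is None or sum(e)<sum(best[1]): best=(k.x,e)
        if sum(e)<1: break
    return best
SO=np.array([.6993,.157,0]);STY=-2.6
def stand(x,y,z): return SO+Ro.from_euler("z",STY,degrees=True).apply([x,y,z])
def flip(pitch,px=0.,pz=.016,L=.076):
    "spatula origin while tile pivots on its far lower edge at stand (px,pz)"
    return stand(px,0,pz)+Ro.from_euler("ZY",[STY,pitch],degrees=True).apply([-L,0,-.0025])
E
cat > scan.py <<'E'
from h import *
L=[json.loads(l) for l in open("log.txt")]
S=[np.array(l[0]) for l in L[1:]]+[np.array([-10,30,-10,100,0,60,-100.]),np.array([0,0,30,120,-20,40,-70.]),np.array([-20,60,20,60,20,100,-110.])]
for gx in(-.07,-.1):
  for T in(15,30,45,60):
    o=[]
    for n,(O,y,pi) in dict(rest=(SP,SY,0),pre=(stand(-.13,.0,.0115),STY,0),seat=(stand(-.077,0,.0115),STY,0),
        f30=(flip(30),STY,30),f60=(flip(60),STY,60),f75=(flip(75),STY,75),f90=(flip(90,0,.022),STY,90)).items():
        q,e=ik(*tcp_for(O,y,pi,gx,T),S);o.append(f"{n}:{e[0]:.0f}/{e[1]:.0f}")
    print(gx,T,*o)
E
time python3 scan.py
```

```text
-0.07 15 rest:0/0 pre:0/0 seat:0/0 f30:0/0 f60:14/10 f75:36/25 f90:57/40
-0.07 30 rest:0/0 pre:0/0 seat:0/0 f30:0/0 f60:0/0 f75:19/13 f90:41/28
-0.07 45 rest:0/0 pre:11/5 seat:9/10 f30:0/0 f60:0/0 f75:2/1 f90:24/16
-0.07 60 rest:3/3 pre:22/18 seat:33/19 f30:0/0 f60:0/0 f75:0/0 f90:6/4
-0.1 15 rest:0/0 pre:0/0 seat:0/0 f30:0/0 f60:15/10 f75:37/26 f90:59/41
-0.1 30 rest:0/0 pre:0/0 seat:0/0 f30:0/0 f60:0/0 f75:21/14 f90:43/30
-0.1 45 rest:0/0 pre:10/7 seat:16/5 f30:0/0 f60:0/0 f75:3/2 f90:26/18
-0.1 60 rest:2/2 pre:26/20 seat:22/17 f30:0/0 f60:0/0 f75:0/0 f90:9/6
real	0m8.222s
user	0m8.764s
sys	0m0.036s
```

```bash
cat > scan.py <<'E'
from h import *
L=[json.loads(l) for l in open("log.txt")]
S=[np.array(l[0]) for l in L[1:]]+[np.array([-10,30,-10,100,0,60,-100.]),np.array([0,0,30,120,-20,40,-70.]),np.array([-20,60,20,60,20,100,-110.])]
for gx in(-.06,-.075):
  for T in(34,37,40,43):
    o=[]
    for n,(O,y,pi) in dict(rest=(SP,SY,0),pre=(stand(-.125,.0,.0115),STY,0),seat=(stand(-.077,0,.0115),STY,0),
        f60=(flip(60),STY,60),f66=(flip(66),STY,66),f72=(flip(72),STY,72),f60f=(flip(60,.03,.03),STY,60),f66f=(flip(66,.03,.03),STY,66),f66b=(flip(66,.06,.04),STY,66)).items():
        q,e=ik(*tcp_for(O,y,pi,gx,T),S,2);o.append(f"{n}:{e[0]:.0f}/{e[1]:.0f}")
        if T==40 and gx==-.06: print(n,q.round(0))
    print(gx,T,*o)
E
python3 scan.py
```

```text
-0.06 34 rest:0/0 pre:5/2 seat:0/0 f60:0/0 f66:0/0 f72:9/6 f60f:0/0 f66f:5/3 f66b:10/7
-0.06 37 rest:0/0 pre:7/2 seat:3/1 f60:0/0 f66:0/0 f72:6/4 f60f:0/0 f66f:2/1 f66b:6/4
rest [ 87.  17. -61. 126. -37.  16. -16.]
pre [  50.  -10.  -77.  136.   34.   14. -152.]
seat [ -94.    8.   69.  132.   37.   16. -152.]
f60 [   3.   47.  -30.   57.   13.  100. -115.]
f66 [   0.   54.  -29.   46.   12.  109. -114.]
f72 [ -10.   58.   -3.   36.   -6.  116. -106.]
f60f [   1.   50.  -29.   49.   14.  104. -114.]
f66f [  -2.   58.  -27.   35.   13.  114. -112.]
f66b [ -11.   60.    1.   28.   -7.  116. -105.]
-0.06 40 rest:0/0 pre:10/3 seat:7/4 f60:0/0 f66:0/0 f72:2/1 f60f:0/0 f66f:0/0 f66b:3/2
-0.06 43 rest:0/0 pre:13/4 seat:11/6 f60:0/0 f66:0/0 f72:0/0 f60f:0/0 f66f:0/0 f66b:0/0
-0.075 34 rest:0/0 pre:2/0 seat:1/1 f60:0/0 f66:1/0 f72:10/7 f60f:0/0 f66f:5/4 f66b:10/7
-0.075 37 rest:0/0 pre:4/1 seat:6/3 f60:0/0 f66:0/0 f72:6/4 f60f:0/0 f66f:2/1 f66b:7/4
-0.075 40 rest:0/0 pre:6/2 seat:10/5 f60:0/0 f66:0/0 f72:3/2 f60f:0/0 f66f:0/0 f66b:3/2
-0.075 43 rest:0/0 pre:8/3 seat:9/9 f60:0/0 f66:0/0 f72:0/0 f60f:0/0 f66f:0/0 f66b:0/0
```

```bash
cat > scan.py <<'E'
from h import *
rng=np.random.default_rng(1)
S=[rng.uniform(np.maximum(LO,[-90,-17,-79,20,-89,6,-150]),np.minimum(HI,[90,80,71,140,90,117,150])) for _ in range(14)]
Z=Ro.from_euler("z",180,degrees=True)
for gx in(-.075,):
 for hf in(0,1):
  for T in(30,36,42,48):
    o=[]
    for n,(O,y,pi) in dict(rest=(SP,SY,0),pre=(stand(-.125,.0,.0115),STY,0),seat=(stand(-.077,0,.0115),STY,0),f72=(flip(72),STY,72),f66f=(flip(66,.03,.03),STY,66)).items():
        P,E=tcp_for(O,y,pi,gx,T)
        if hf: E=(eul(E)*Z).as_euler("xyz",degrees=True)
        q,e=ik(P,E,S,2);o.append(f"{n}:{e[0]:.0f}/{e[1]:.0f}")
        if T==42: print(n,q.round(0))
    print(gx,hf,T,*o,flush=True)
E
time python3 scan.py
```

```text
-0.075 0 30 rest:0/0 pre:0/0 seat:0/0 f72:14/10 f66f:10/7
-0.075 0 36 rest:0/0 pre:3/1 seat:4/2 f72:7/5 f66f:3/2
rest [ 45.   8. -14. 130. -72.  26.  13.]
pre [  49.  -15.  -77.  138.   30.   12. -152.]
seat [-46.   2.  13. 138.  90.  23. 152.]
f72 [ -10.   57.   -3.   37.   -6.  116. -106.]
f66f [-22.  55.  29.  41. -26. 112. -96.]
-0.075 0 42 rest:0/0 pre:8/2 seat:4/3 f72:0/0 f66f:0/0
-0.075 0 48 rest:0/0 pre:9/3 seat:0/0 f72:0/0 f66f:0/0
-0.075 1 30 rest:0/0 pre:0/0 seat:0/0 f72:14/10 f66f:10/7
-0.075 1 36 rest:0/0 pre:0/0 seat:0/0 f72:7/5 f66f:3/2
rest [103.  27. -77. 129.  -5.  12. 139.]
pre [ 43.  -4. -77. 138.  69.  22.  -9.]
seat [ 11.   4. -43. 134.  78.  26. -12.]
f72 [-10.  57.  -3.  37.  -5. 116.  74.]
f66f [ -3.  54. -24.  39.  11. 111.  68.]
-0.075 1 42 rest:0/0 pre:0/0 seat:0/0 f72:0/0 f66f:0/0
-0.075 1 48 rest:0/0 pre:7/3 seat:0/0 f72:0/0 f66f:0/0
real	0m15.410s
user	0m15.892s
sys	0m0.076s
```

```bash
cat >> h.py <<'E'
Zt=Ro.from_euler("z",180,degrees=True)
def hturn(E): return (eul(E)*Zt).as_euler("xyz",degrees=True)
def pxz(th):
    a=np.radians(th)
    return -.006*np.tan(a) if th<41 else -.008/np.sin(a)+.006/np.tan(a)
def key(O,y,pi,gx,T,hf):
    P,E=tcp_for(O,y,pi,gx,T);return P,(hturn(E) if hf else E)
def seg(a,b,n):
    A,B=eul(a[1]),eul(b[1]);w=(A.inv()*B).as_rotvec()
    return [(a[0]+(b[0]-a[0])*k/n,(A*Ro.from_rotvec(w*k/n)).as_euler("xyz",degrees=True)) for k in range(1,n+1)]
def chain(q,poses,m=1):
    o=[]
    for P,E in poses: q2,e=ik(P,E,[q],m);o.append((np.abs(q2-q).max(),e));q=q2
    return q,max(x[0] for x in o),max(x[1][0] for x in o),max(x[1][1] for x in o)
E
cat > chain.py <<'E'
from h import *
L=[json.loads(l) for l in open("log.txt")]
gx=-.075;y=.002
for hf in(0,1):
 for T in(30,36,40):
  q=np.array(L[0][0]);cur=(np.array(L[0][1]),np.array(L[0][2]))
  ks=[("down",(np.array([.5,-.2,.3]),hturn(tool(SY,0)) if hf else tool(SY,0)),20),
   ("up",key(SP+[0,0,.12],SY,0,gx,T,hf),10),("rest",key(SP,SY,0,gx,T,hf),8),("lift",key(SP+[0,0,.12],SY,0,gx,T,hf),8),
   ("over",key(stand(-.13,y,.11),STY,0,gx,T,hf),16),("pre",key(stand(-.13,y,.0115),STY,0,gx,T,hf),8),("seat",key(stand(-.076,y,.0115),STY,0,gx,T,hf),6)]
  ks+=[(f"f{t}",key(flip(t,pxz(t)),STY,t,gx,T,hf),4) for t in(15,30,45,55,62)]+[("push",key(flip(62,.035,.03),STY,62,gx,T,hf),5)]
  print("hf",hf,"T",T)
  for n,k,N in ks:
    q,st,e1,e2=chain(q,seg(cur,k,N));cur=k
    print(f"  {n} step {st:.0f} err {e1:.1f}mm {e2:.1f}",q.round(0))
E
python3 chain.py
```

```text
hf 0 T 30
  down step 3 err 0.0mm 0.0 [ 44.   5. -26.  92.   2.  84. -63.]
  up step 5 err 0.0mm 0.0 [ 49.  -1. -22. 117. -27.  43. -37.]
  rest step 2 err 0.0mm 0.0 [ 49.   9. -23. 123. -31.  28. -29.]
  lift step 2 err 0.0mm 0.0 [ 49.  -1. -22. 117. -27.  43. -37.]
  over step 9 err 0.0mm 0.0 [  27.  -16.  -52.  126.    3.   37. -121.]
  pre step 8 err 0.0mm 0.0 [  39.   -2.  -70.  131.   33.   27. -150.]
  seat step 14 err 0.0mm 0.0 [  12.    6.  -41.  126.   41.   29. -153.]
  f15 step 10 err 0.0mm 0.0 [  18.   12.  -44.  111.   20.   49. -129.]
  f30 step 5 err 0.0mm 0.0 [  16.   24.  -43.   93.   17.   70. -123.]
  f45 step 5 err 0.0mm 0.0 [  11.   38.  -40.   73.   16.   91. -120.]
  f55 step 4 err 0.0mm 0.0 [   6.   48.  -38.   57.   16.  105. -118.]
  f62 step 4 err 0.0mm 0.0 [   2.   56.  -37.   44.   16.  116. -117.]
  push step 28 err 3.8mm 2.6 [ -10.   56.   -4.   35.   -6.  117. -106.]
hf 0 T 36
  down step 3 err 0.0mm 0.0 [ 44.   5. -26.  92.   2.  84. -63.]
  up step 7 err 0.0mm 0.0 [ 49.  -3. -19. 121. -38.  39. -26.]
  rest step 3 err 0.0mm 0.0 [ 49.   8. -21. 127. 
[... 3430 characters left out ...]
 err 21.9mm 7.8 [-46.  -3.  70. 133. -37.  18. 153.]
  lift step 4 err 17.3mm 6.3 [-33. -14.  59. 126. -23.  31. 145.]
  over step 14 err 11.1mm 2.4 [-18. -14. -17. 134.  38.  33.  24.]
  pre step 5 err 0.0mm 0.0 [-14.  -3. -23. 139.  65.  26.  -6.]
  seat step 1 err 0.0mm 0.0 [-12.   3. -20. 133.  69.  24.  -4.]
  f15 step 18 err 0.0mm 0.0 [ -5.   5. -21. 119.  22.  36.  47.]
  f30 step 5 err 0.0mm 0.0 [ -1.  14. -21. 102.  11.  57.  61.]
  f45 step 5 err 0.0mm 0.0 [ -1.  27. -20.  82.   7.  77.  66.]
  f55 step 4 err 0.0mm 0.0 [ -2.  37. -19.  67.   6.  91.  68.]
  f62 step 3 err 0.0mm 0.0 [ -3.  45. -19.  56.   5. 102.  69.]
  push step 3 err 0.0mm 0.0 [ -4.  51. -18.  44.   6. 107.  70.]
```

```bash
python3 - <<'E'
from h import *
from rig import r
s=r.read_state();p,e=s["ee_pos"],s["eef_rot"]
zr=lambda a:(eul(tool(SY,0))*Ro.from_euler("z",a,degrees=True)).as_euler("xyz",degrees=True)
P1=np.array([.49,-.2,.28]);print(plan(p,e,P1,zr(-60)))
k=key(SP+[0,0,.1],SY,0,-.075,30,1);print(k,plan(P1,zr(-60),*k))
E
```

```text
(10, array([ 4.06,  3.11, -8.34,  1.99, -3.79, -5.82]))
(array([ 0.5641945 , -0.1964962 ,  0.16480532]), array([-180. ,   30. , -170.8])) (16, array([-1.16,  3.13,  8.18, -1.96, -1.13, -7.3 ]))
```

Call:
carry_out --rows "4 3 -8 2 -3.8 -5.8 0;4 3 -8 2 -3.8 -5.8 0;4 3 -8 2 -3.8 -5.8 0;4 3 -8 2 -3.8 -5.8 0;4 3 -8 2 -3.8 -5.8 0"

```text
time_s: 3.45
ee_pos: [0.4765, -0.2006, 0.2364]
eef_rot: [174.7, -20.4, 41.1]
force: [0.7, 0.2, -0.6]
grip_width: 0.997
grip_force: 0.0
```

Call:
carry_out --rows "4 3 -8 2 -3.8 -5.8 0;4 3 -8 2 -3.8 -5.8 0;4 3 -8 2 -3.8 -5.8 0;4 3 -8 2 -3.8 -5.8 0;4 3 -8 2 -3.8 -5.8 0"

```text
time_s: 3.95
ee_pos: [0.4928, -0.1986, 0.2805]
eef_rot: [179.8, 0.3, 69.4]
force: [0.1, -0.3, 0.1]
grip_width: 0.998
grip_force: 0.0
```

Call:
carry_out --rows "0 0 0 0 0 -8 0;0 0 0 0 0 -8 0;0 0 0 0 0 -8 0;0 0 0 0 0 -8 0;0 0 0 0 0 -8 0"

```text
time_s: 4.45
ee_pos: [0.4925, -0.198, 0.2798]
eef_rot: [179.9, 0.3, 109.5]
force: [0.1, 0.0, -0.3]
grip_width: 0.996
grip_force: 0.0
```

Call:
carry_out --rows "0 0 0 0 0 -8 0;0 0 0 0 0 -8 0;0 0 0 0 0 -8 0;0 0 0 0 0 -8 0;0 0 0 0 0 -8 0"

```text
time_s: 4.95
ee_pos: [0.4924, -0.1981, 0.2798]
eef_rot: [-179.9, 0.3, 149.5]
force: [-0.0, 0.0, 0.3]
grip_width: 1.0
grip_force: 0.0
```

Call:
carry_out --rows "0 0 0 0 0 -8 0;0 0 0 0 0 -8 0;0 0 0 0 0 -8 0;0 0 0 0 0 -8 0;0 0 0 0 0 -8 0"

```text
time_s: 5.45
ee_pos: [0.4924, -0.1981, 0.2798]
eef_rot: [-179.7, 0.1, -170.5]
force: [-0.5, -0.2, 0.7]
grip_width: 1.0
grip_force: 0.0
```

```bash
python3 - <<'E'
from h import *
from rig import r
s=r.read_state();log(s);p,e=s["ee_pos"],s["eef_rot"];print(p,e,s["q"].round(1),"fk err",1000*(fkin(s["q"])[0]-p))
k=key(SP+[0,0,.1],SY,0,-.075,30,1);print(k,plan(p,e,*k))
k0=key(SP,SY,0,-.075,30,1);print(plan(*k,*k0))
print(chain(s["q"],seg((p,e),k,8)),chain(chain(s["q"],seg((p,e),k,8))[0],seg(k,k0,6)))
E
```

```text
[ 0.49244702 -0.19808469  0.27983349] [-1.79743437e+02  1.32201116e-01 -1.70474457e+02] [ 31.1   3.1 -12.6  95.6   0.8  81.2 117.9] fk err [ 0.0241551   0.04334726 -0.07677192]
(array([ 0.5641945 , -0.1964962 ,  0.16480532]), array([-180. ,   30. , -170.8])) (4, array([-11.89,  -2.44,  32.03,  -0.04,  -7.47,   0.1 ]))
(3, array([16.67,  0.  , 28.87,  0.  ,  0.  ,  0.  ]))
(array([ 35.58159138,  -0.50746172,  -8.68796805, 118.47751728,
       -27.21812178,  40.28118744, 143.65711148]), np.float64(6.116133904948242), np.float64(1.7734594781950274e-05), np.float64(2.1512835336876425e-05)) (array([ 38.58253472,   7.80619003, -12.28854968, 123.30606947,
       -34.02062265,  28.3799803 , 153.24      ]), np.float64(2.848300743116969), np.float64(5.153807431926798e-05), np.float64(6.312212397810419e-05))
```

```bash
python3 - <<'E'
from h import *
from rig import r
s=r.read_state();p,e=s["ee_pos"],s["eef_rot"]
k=key(SP+[0,0,.1],SY,0,-.075,27,1);print(k,plan(p,e,*k,n=5))
k0=key(SP,SY,0,-.075,27,1);print(k0,plan(*k,*k0,n=5))
print(chain(s["q"],seg((p,e),k,8)),chain(chain(s["q"],seg((p,e),k,8))[0],seg(k,k0,6)))
E
```

```text
(array([ 0.56334519, -0.19663376,  0.16433818]), array([ 180. ,   27. , -170.8])) (5, array([-9.51, -1.95, 25.56, -0.03, -5.37,  0.08]))
(array([ 0.56334519, -0.19663376,  0.06433818]), array([ 180. ,   27. , -170.8])) (5, array([ 9.08, -0.  , 17.82,  0.  ,  0.  ,  0.  ]))
(array([ 35.37542881,   0.49138032,  -9.71043363, 116.4157396 ,
       -22.40398728,  42.65174578, 138.73159321]), np.float64(4.895670856323093), np.float64(1.3664892945187056e-05), np.float64(1.6310492788714672e-05)) (array([ 35.7733514 ,   8.28033567, -10.61931917, 121.46878298,
       -27.24472946,  30.61798786, 145.95128925]), np.float64(2.0209792451443356), np.float64(5.950397771254865e-06), np.float64(5.860315161515494e-06))
```

Call:
carry_out --rows "-9.5 -2 25.6 0 -5.4 0 0;-9.5 -2 25.6 0 -5.4 0 0;-9.5 -2 25.6 0 -5.4 0 0;-9.5 -2 25.6 0 -5.4 0 0;-9.5 -2 25.6 0 -5.4 0 0"

```text
time_s: 5.95
ee_pos: [0.5639, -0.1971, 0.1638]
eef_rot: [-179.7, 27.3, -170.7]
force: [-0.0, 0.2, -1.3]
grip_width: 0.999
grip_force: 0.0
```

Call:
carry_out --rows "0 0 0 0 0 0 0;0 0 0 0 0 0 0"

```text
time_s: 6.15
ee_pos: [0.5626, -0.1965, 0.1632]
eef_rot: [-179.9, 27.0, -170.7]
force: [-0.2, 0.3, 0.8]
grip_width: 0.999
grip_force: 0.0
```

```bash
python3 - <<'E'
from h import *
from rig import r,viewer
s=r.read_state();log(s);p,e=s["ee_pos"],s["eef_rot"];print(s["q"].round(1),p,e)
k0=key(SP,SY,0,-.075,27,1);print(plan(p,e,*k0,n=5))
c=viewer.camera_params("wrist");im,d=viewer.get_image("wrist")
cv2.imwrite("pics/w2.png",im[:,:,::-1]);np.savez("w2.npz",p=im,d=d,K=c["intrinsics"],R=c["R"],t=c["t"])
E
```

```text
[ 35.3   0.5  -9.6 116.6 -22.4  42.5 138.9] [ 0.5626122  -0.19650229  0.16319219] [-179.90979531   26.9633234  -170.67298971]
(5, array([ 8.840e+00, -3.000e-02,  1.768e+01, -1.000e-02, -1.000e-02,
        2.000e-02]))
```

View pics/w2.png

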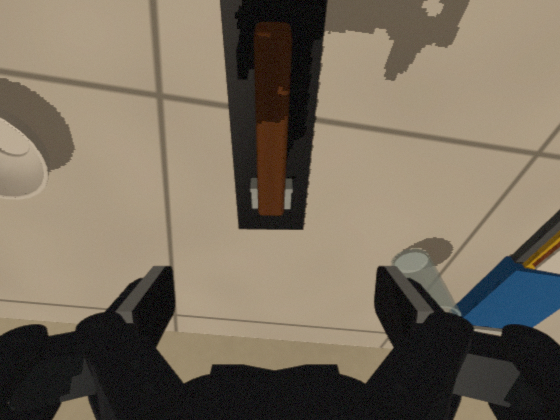

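The handle runs centred from (273,28) to (271,215), with the blade behind its front end; the fingers stand either side.

```bash
python3 - <<'E'
from h import *
p,d,K,R,t=load("w2.npz")
hsv=cv2.cvtColor(p,cv2.COLOR_RGB2HSV);H,S,V=[hsv[...,i].astype(int) for i in range(3)]
m=(S>150)&((H<14)|(H>170))&(V>25)
c=big(m,(245,15,300,225));P=ray(c,.092,K,R,t);print(rect(P),"x",P[:,0].min(),P[:,0].max())
for v in(60,120,180,205):
    u=np.nonzero(m[v,245:300])[0]+245;X=ray([[u.min(),v],[u.max()+1,v]],.092,K,R,t);print(v,X[:,:2].round(4).tolist(),X.mean(0)[:2].round(4))
b=big((V<60)&(S<200),(220,150,330,240)); print("rest front",ray(b[b[:,1]>=b[:,1].max()],.006,K,R,t).mean(0).round(4))
a=np.radians(SY);print("expect axis y at x=.53",-.186+(.53-.629)*np.tan(a))
E
```

```text
(array([ 534.6, -202.9]), 117.7, 18.0, 8.02) x 0.47581811783169486 0.5934446892734132
60 [[0.4936, -0.2153], [0.4911, -0.2002]] [ 0.4923 -0.2078]
120 [[0.5245, -0.2123], [0.5217, -0.1953]] [ 0.5231 -0.2038]
180 [[0.5646, -0.2066], [0.5619, -0.19]] [ 0.5632 -0.1983]
205 [[0.585, -0.2032], [0.5824, -0.1875]] [ 0.5837 -0.1954]
rest front [ 0.6909 -0.1794  0.006 ]
expect axis y at x=.53 -0.20203450115402388
```

```bash
cat >> h.py <<'E'
SP=np.array([.628,-.1882,.006]);SY=8.6
E
python3 - <<'E'
from h import *
from rig import r
s=r.read_state();print(plan(s["ee_pos"],s["eef_rot"],*key(SP,SY,0,-.075,27,1),n=5))
E
```

```text
(5, array([ 9.330e+00, -2.200e-01,  1.766e+01,  4.000e-02,  1.000e-02,
        1.400e-01]))
```

Call:
carry_out --rows "9.3 -0.2 17.6 0 0 0.1 0;9.3 -0.2 17.6 0 0 0.1 0;9.3 -0.2 17.6 0 0 0.1 0;9.3 -0.2 17.6 0 0 0.1 0;9.3 -0.2 17.6 0 0 0.1 0"

```text
time_s: 6.7
ee_pos: [0.5631, -0.1979, 0.0642]
eef_rot: [179.9, 27.2, -171.1]
force: [-0.2, -0.2, -0.2]
grip_width: 0.999
grip_force: 0.0
```

Call:
carry_out --rows "0 0 0 0 0 0 0;0 0 0 0 0 0 255;0 0 0 0 0 0 255;0 0 0 0 0 0 255;0 0 0 0 0 0 255" --squeeze 90

```text
time_s: 7.2
ee_pos: [0.5611, -0.1978, 0.063]
eef_rot: [179.8, 27.1, -171.2]
force: [-0.4, 0.4, -1.6]
grip_width: 0.329
grip_force: 0.0
```

Call:
carry_out --rows "0 0 0 0 0 0 255;0 0 0 0 0 0 255;0 0 0 0 0 0 255;0 0 0 0 0 0 255"

```text
time_s: 7.6
ee_pos: [0.5609, -0.1978, 0.0626]
eef_rot: [179.8, 27.0, -171.3]
force: [-1.8, 1.1, 5.2]
grip_width: 0.196
grip_force: 87.6
```

```bash
python3 - <<'E'
from h import *
from rig import r
s=r.read_state();log(s);print(s["ee_pos"],s["eef_rot"],s["q"].round(1));k=key(SP,SY,0,-.075,27,1);print(k)
for a in(0,):print(plan(s["ee_pos"],s["eef_rot"],s["ee_pos"]+[0,0,.1],s["eef_rot"],n=5))
E
```

```text
[ 0.56085028 -0.19778915  0.06262408] [ 179.80469127   27.02995399 -171.25086924] [ 35.6   8.2 -10.1 121.8 -27.8  30.5 146.3]
(array([ 0.56223744, -0.19814565,  0.06433818]), array([-180. ,   27. , -171.4]))
(5, array([ -9.09,   0.06, -17.82,   0.  ,   0.  ,   0.  ]))
```

```bash
cat >> h.py <<'E'
def mat(p,A): M=np.eye(4);M[:3,:3]=A.as_matrix();M[:3,3]=p;return M
G=np.linalg.inv(mat([.56085,-.19779,.06262],eul([179.805,27.03,-171.25])))@mat(SP,Ro.from_euler("z",SY,degrees=True))
def sp2tcp(o,yaw,pitch):
    M=mat(o,Ro.from_euler("ZY",[yaw,pitch],degrees=True))@np.linalg.inv(G)
    return M[:3,3],Ro.from_matrix(M[:3,:3]).as_euler("xyz",degrees=True)
def where(s):
    M=mat(s["ee_pos"],eul(s["eef_rot"]))@G; A=Ro.from_matrix(M[:3,:3])
    loc=Ro.from_euler("z",-STY,degrees=True).apply(M[:3,3]-SO)*1000
    return "stand-frame mm",loc.round(1),"ypr",A.as_euler("ZYX",degrees=True).round(1)
E
python3 - <<'E'
from h import *
from rig import r
s=r.read_state();a=(s["ee_pos"],s["eef_rot"]);q=s["q"]
print(where(s))
for n,k,N in[("lift",sp2tcp(SP+[0,0,.1],SY,0),5),("over",sp2tcp(stand(-.128,.002,.08),STY,0),14),("pre",sp2tcp(stand(-.128,.002,.0115),STY,0),6),("seat",sp2tcp(stand(-.076,.002,.0115),STY,0),6)]:
    print(n,plan(*a,*k,n=N));q,*x=chain(q,seg(a,k,N));print(q.round(1),np.round(x,1));a=k
E
```

```text
('stand-frame mm', array([ -55.6, -348.1,    6. ]), 'ypr', array([8.6, 0. , 0. ]))
lift (5, array([ -9.09,   0.06, -17.81,  -0.  ,  -0.  ,  -0.  ]))
[ 35.4   0.4  -9.4 116.8 -22.7  42.5 138.8] [2.4 0.  0. ]
over (14, array([ 3.03, 26.4 ,  0.63,  0.36, -0.  ,  0.71]))
[ 32.1 -11.1 -57.5 126.    5.6  36.2  56.9] [7.1 0.  0. ]
pre (6, array([ 5.19, -0.03, 10.17,  0.  ,  0.  ,  0.  ]))
[ 36.    0.6 -65.9 129.6  29.7  30.1  34.6] [5.9 0.  0. ]
seat (6, array([-7.72, -0.04,  3.94,  0.  ,  0.  ,  0.  ]))
[ 31.6  10.4 -61.1 124.   42.3  33.6  28. ] [3. 0. 0.]
```

Call:
carry_out --rows "-9.1 0 -17.8 0 0 0 255;-9.1 0 -17.8 0 0 0 255;-9.1 0 -17.8 0 0 0 255;-9.1 0 -17.8 0 0 0 255;-9.1 0 -17.8 0 0 0 255"

```text
time_s: 8.1
ee_pos: [0.5601, -0.1975, 0.1618]
eef_rot: [179.7, 26.9, -171.3]
force: [-0.1, -0.2, -0.2]
grip_width: 0.195
grip_force: 87.9
```

Call:
carry_out --rows "3 26.4 0.6 0.4 0 0.7 255;3 26.4 0.6 0.4 0 0.7 255;3 26.4 0.6 0.4 0 0.7 255;3 26.4 0.6 0.4 0 0.7 255;3 26.4 0.6 0.4 0 0.7 255"

```text
time_s: 8.6
ee_pos: [0.5312, -0.0673, 0.1518]
eef_rot: [180.0, 26.9, -175.2]
force: [1.4, -0.1, -1.6]
grip_width: 0.198
grip_force: 88.1
```

Call:
carry_out --rows "3 26.4 0.6 0.4 0 0.7 255;3 26.4 0.6 0.4 0 0.7 255;3 26.4 0.6 0.4 0 0.7 255;3 26.4 0.6 0.4 0 0.7 255;3 26.4 0.6 0.4 0 0.7 255"

```text
time_s: 9.1
ee_pos: [0.5118, 0.0637, 0.1422]
eef_rot: [-179.8, 26.9, -179.1]
force: [1.2, 0.4, -1.4]
grip_width: 0.2
grip_force: 88.1
```

Call:
carry_out --rows "3 26.4 0.6 0.4 0 0.7 255;3 26.4 0.6 0.4 0 0.7 255;3 26.4 0.6 0.4 0 0.7 255;3 26.4 0.6 0.4 0 0.7 255;0 0 0 0 0 0 255"

```text
time_s: 9.6
ee_pos: [0.5032, 0.1731, 0.1349]
eef_rot: [-179.7, 27.0, 178.1]
force: [-0.1, 0.1, -0.7]
grip_width: 0.198
grip_force: 88.1
```

```bash
python3 - <<'E'
from h import *
from rig import r,viewer
s=r.read_state();log(s);a=(s["ee_pos"],s["eef_rot"]);q=s["q"]
print(where(s),q.round(1))
k=sp2tcp(stand(-.128,.002,.0125),STY,0);print(plan(*a,*k,n=8))
c=viewer.camera_params("scene");im,d=viewer.get_image("scene")
np.savez("s3.npz",p=im,d=d,K=c["intrinsics"],R=c["R"],t=c["t"])
cv2.imwrite("pics/s3.png",cv2.resize(im[150:400,150:420,::-1],None,fx=2.2,fy=2.2,interpolation=cv2.INTER_CUBIC))
E
```

```text
('stand-frame mm', array([-128.8,    6.5,   78.3]), 'ypr', array([-2.3,  0. , -0.5])) [ 31.6 -10.4 -58.1 125.8   7.6  36.4  54.9]
(8, array([ 3.65, -0.56,  7.37, -0.03, -0.  ,  0.06]))
```

View pics/s3.png

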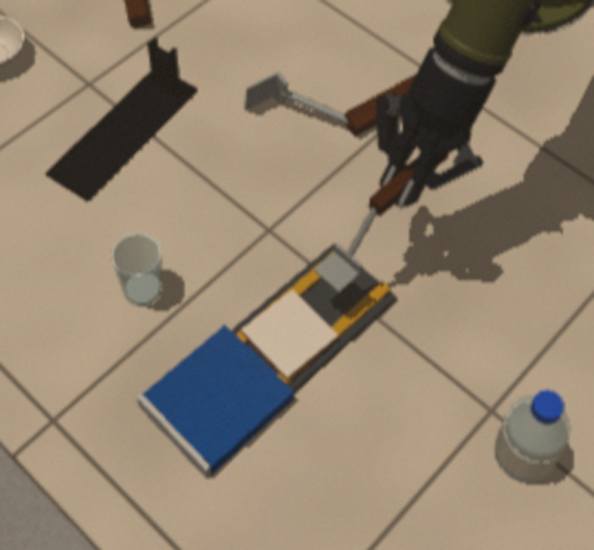

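The crop shows the spatula held blade forward above the channel's open end, behind the tile (290,335); the bystanders are untouched.

Call:
carry_out --rows "3.7 -0.6 7.4 0 0 0.1 255;3.7 -0.6 7.4 0 0 0.1 255;3.7 -0.6 7.4 0 0 0 255;3.7 -0.6 7.4 0 0 0.1 255;3.7 -0.6 7.4 0 0 0 255"

```text
time_s: 10.15
ee_pos: [0.5037, 0.1631, 0.0922]
eef_rot: [-179.7, 26.9, 177.3]
force: [-0.1, 0.1, -2.0]
grip_width: 0.2
grip_force: 88.1
```

Call:
carry_out --rows "3.7 -0.6 7.4 0 0 0.1 255;3.7 -0.6 7.4 0 0 0 255;3.6 -0.6 7 0 0 0.1 255;0 0 0 0 0 0 255"

```text
time_s: 10.55
ee_pos: [0.5031, 0.1614, 0.0673]
eef_rot: [-179.9, 26.8, 177.1]
force: [-1.0, 0.4, -0.8]
grip_width: 0.198
grip_force: 88.1
```

```bash
python3 - <<'E'
from h import *
from rig import r,viewer
s=r.read_state();log(s);a=(s["ee_pos"],s["eef_rot"])
print(where(s),s["q"].round(1))
k=sp2tcp(stand(-.076,.002,.0118),STY,0);print(plan(*a,*k,n=10))
c=viewer.camera_params("scene");im,d=viewer.get_image("scene")
np.savez("s4.npz",p=im,d=d,K=c["intrinsics"],R=c["R"],t=c["t"])
cv2.imwrite("pics/s4.png",cv2.resize(im[240:360,220:350,::-1],None,fx=4.5,fy=4.5,interpolation=cv2.INTER_CUBIC))
E
```

```text
('stand-frame mm', array([-128.6,   -6.1,   10.4]), 'ypr', array([-3.2,  0.2, -0.3])) [ 37.5   0.4 -66.8 129.7  29.4  30.3  34.9]
(10, array([-4.72,  0.71,  2.27, -0.05, -0.02, -0.04]))
```

View pics/s4.png

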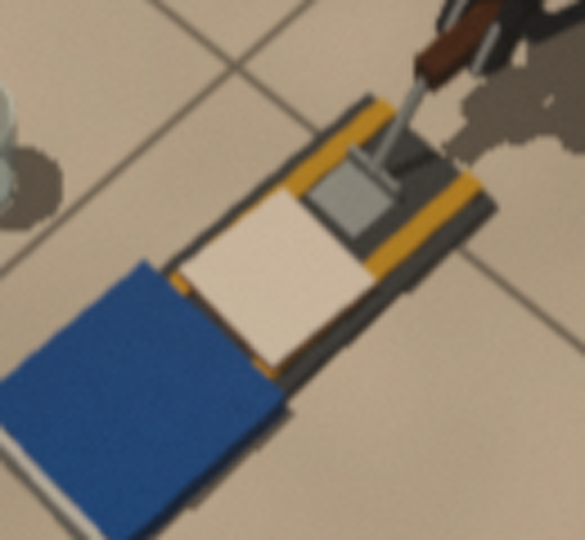

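The blade lies in the channel at (350,190) of the crop, nearer the left (-y) rail, tip just short of the tile's near edge (330,235); it needs about 7 mm of +y.

Call:
carry_out --rows "-0.3 3.8 -0.5 0 0 -0.2 255;-0.3 3.8 -0.5 0 0 -0.2 255;0 0 0 0 0 0 255;0 0 0 0 0 0 255"

```text
time_s: 11.0
ee_pos: [0.5046, 0.1711, 0.0705]
eef_rot: [-179.7, 27.0, 177.7]
force: [-0.2, -0.5, -0.6]
grip_width: 0.199
grip_force: 88.1
```

```bash
python3 - <<'E'
from h import *
from rig import r,viewer
s=r.read_state();a=(s["ee_pos"],s["eef_rot"])
print(where(s),s["force"].round(1))
k=sp2tcp(stand(-.077,.002,.0118),STY,0);print(plan(*a,*k,n=10))
E
```

```text
('stand-frame mm', array([-127.3,    4.1,   13.9]), 'ypr', array([-2.7,  0. , -0.5])) [-0.2 -0.5 -0.6]
(10, array([-4.39, -0.29,  2.47, -0.05, -0.  ,  0.01]))
```

Call:
carry_out --rows "0 0 0 0 0 0 255;0 0 0 0 0 0 255;0 0 0 0 0 0 255"

```text
time_s: 11.3
ee_pos: [0.5045, 0.1707, 0.0702]
eef_rot: [-179.7, 27.0, 177.6]
force: [-0.8, 0.5, -0.1]
grip_width: 0.194
grip_force: 88.1
```

```bash
python3 - <<'E'
from h import *
from rig import r,viewer
s=r.read_state();a=(s["ee_pos"],s["eef_rot"])
print(where(s),s["force"].round(1),s["qd"].round(2))
k=sp2tcp(stand(-.077,.002,.0118),STY,0);print(plan(*a,*k,n=10))
E
```

```text
('stand-frame mm', array([-127.4,    3.6,   13.6]), 'ypr', array([-2.8,  0. , -0.5])) [-0.8  0.5 -0.1] [ 0.08 -0.08  0.05 -0.03 -0.07 -0.03 -0.03]
(10, array([-4.4 , -0.24,  2.45, -0.05, -0.  ,  0.01]))
```

Call:
carry_out --rows "0.4 -0.7 0.8 0 0 0 255;0.4 -0.7 0.8 0 0 0 255;0 0 0 0 0 0 255;0 0 0 0 0 0 255"

```text
time_s: 11.7
ee_pos: [0.5044, 0.1693, 0.0684]
eef_rot: [-179.7, 27.0, 177.6]
force: [-0.2, -0.7, -0.6]
grip_width: 0.196
grip_force: 88.1
```

```bash
python3 - <<'E'
from h import *
from rig import r,viewer
s=r.read_state();a=(s["ee_pos"],s["eef_rot"])
print(where(s),s["force"].round(1))
k=sp2tcp(stand(-.077,.002,.0118),STY,0);print(plan(*a,*k,n=10))
E
```

```text
('stand-frame mm', array([-127.4,    2.3,   11.7]), 'ypr', array([-2.8,  0. , -0.5])) [-0.2 -0.7 -0.6]
(10, array([-4.49, -0.11,  2.28, -0.05, -0.  ,  0.01]))
```

Call:
carry_out --rows "-4.5 -0.1 2.3 0 0 0 255;-4.5 -0.1 2.3 0 0 0 255;-4.5 0 2.3 0 0 0 255;-4.5 0 2.3 0 0 0 255;-4.5 0 2.3 0 0 0 255"

```text
time_s: 12.2
ee_pos: [0.5302, 0.1681, 0.0683]
eef_rot: [-179.7, 27.0, 177.6]
force: [-0.5, -0.5, -0.7]
grip_width: 0.197
grip_force: 88.1
```

Call:
carry_out --rows "-4.5 0 2.3 0 0 0 255;-4.5 0 2.3 0 0 0 255;-2.7 0 1.4 0 0 0 255;0 0 0 0 0 0 255;0 0 0 0 0 0 255"

```text
time_s: 12.7
ee_pos: [0.5427, 0.1676, 0.0682]
eef_rot: [-179.7, 27.0, 177.6]
force: [-0.2, 0.1, -0.6]
grip_width: 0.199
grip_force: 88.1
```

```bash
python3 - <<'E'
from h import *
from rig import r,viewer
s=r.read_state();a=(s["ee_pos"],s["eef_rot"]);log(s)
print(where(s),s["force"].round(1))
k=sp2tcp(stand(-.0765,.002,.0118),STY,0);print(plan(*a,*k,n=4))
c=viewer.camera_params("scene");im,d=viewer.get_image("scene")
cv2.imwrite("pics/s5.png",cv2.resize(im[240:360,220:350,::-1],None,fx=4.5,fy=4.5,interpolation=cv2.INTER_CUBIC))
E
```

```text
('stand-frame mm', array([-89.2,   2.3,  11.6]), 'ypr', array([-2.7,  0.1, -0.5])) [-0.2  0.1 -0.6]
(4, array([-2.82, -0.24,  1.39, -0.12, -0.01,  0.02]))
```

View pics/s5.png

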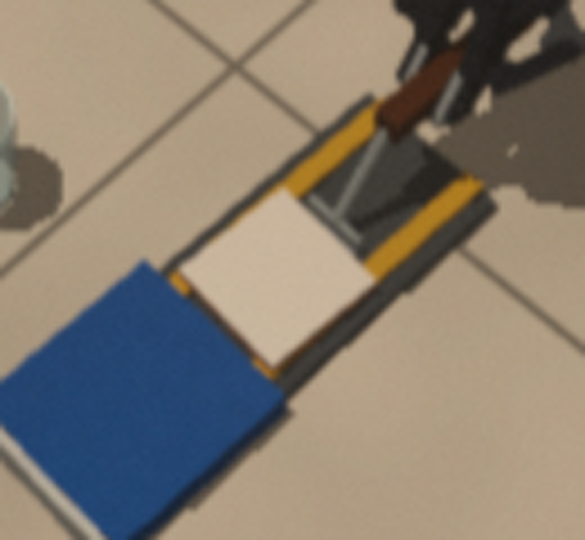

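The blade is now under the tile, the heel wall at (335,215) just short of the tile's near edge, and the tile hasn't moved.

Call:
carry_out --rows "-2.7 0 1.4 0 0 0 255;-2.7 0 1.4 0 0 0 255;-2.7 0 1.4 0 0 0 255;-1.8 0 0.9 0 0 0 255;0 0 0 0 0 0 255"

```text
time_s: 13.25
ee_pos: [0.5543, 0.167, 0.0683]
eef_rot: [-179.7, 27.0, 177.6]
force: [0.0, 0.0, -0.9]
grip_width: 0.197
grip_force: 88.2
```

Call:
carry_out --rows "-1 0 0.5 0 0 0 255;0 0 0 0 0 0 255;0 0 0 0 0 0 255"

```text
time_s: 13.55
ee_pos: [0.5545, 0.1671, 0.0678]
eef_rot: [-179.7, 26.9, 177.7]
force: [-3.8, 0.6, -2.1]
grip_width: 0.201
grip_force: 88.2
```

Call:
carry_out --rows "-1 0 0.5 0 0 0 255;0 0 0 0 0 0 255;0 0 0 0 0 0 255"

```text
time_s: 13.85
ee_pos: [0.5548, 0.1671, 0.0674]
eef_rot: [-179.6, 26.9, 177.7]
force: [-7.1, -0.1, 1.7]
grip_width: 0.197
grip_force: 88.9
```

```bash
cat > fp.py <<'E'
from h import *
from rig import r
s=r.read_state();a=(s["ee_pos"],s["eef_rot"]);print(where(s),s["force"].round(1),s["q"].round(0))
M=mat(a[0],eul(a[1]))@G
x0=(Ro.from_euler("z",-STY,degrees=True).apply(M[:3,3]-SO))
# pivot so that present heel is -76 mm; slack 1 mm
off=x0[0]+.076
q=s["q"]
for t,n in((10,5),(20,4),(30,4),(40,4),(50,4),(58,4)):
    rz=Ro.from_euler("Y",t,degrees=True).apply([-.0765,0,-.0025])
    k=sp2tcp(stand(off+pxz(t)+rz[0],.002,.016+rz[2]+.0005),STY,t)
    print(t,plan(*a,*k,n=n));q,*x=chain(q,seg(a,k,n));print("   ",q.round(0),np.round(x,1));a=k
E
python3 fp.py
```

```text
('stand-frame mm', array([-77.1,   2.3,  10.6]), 'ypr', array([-2.7,  0.2, -0.5])) [-7.1 -0.1  1.7] [ 32.  11. -63. 124.  44.  35.  26.]
10 (5, array([-3.96, -0.21, -4.29, -0.11,  1.97,  0.02]))
    [ 37.  18. -67. 114.  33.  48.  41.] [4.1 0.  0. ]
20 (4, array([-4.79,  0.01, -4.49, -0.01,  2.5 ,  0.01]))
    [ 34.  26. -65. 103.  30.  63.  46.] [3.7 0.  0. ]
30 (4, array([-4.74,  0.01, -4.45, -0.01,  2.5 ,  0.01]))
    [ 28.  34. -62.  90.  29.  77.  50.] [3.5 0.  0. ]
40 (4, array([-4.67,  0.01, -4.38, -0.01,  2.5 ,  0.01]))
    [ 22.  42. -59.  77.  27.  90.  52.] [3.4 0.  0. ]
50 (4, array([-4.97,  0.01, -4.4 , -0.01,  2.5 ,  0.01]))
    [ 15.  51. -56.  62.  27. 104.  54.] [3.9 0.  0. ]
58 (4, array([-3.97,  0.01, -3.53, -0.  ,  2.  ,  0.01]))
    [  9.  58. -54.  48.  26. 115.  56.] [3.7 0.  0. ]
```

Call:
carry_out --rows "-3.9 -0.1 -4.3 0 2 0 255;-4 -0.1 -4.3 0 2 0 255;-4 -0.1 -4.3 0 2 0 255;-4 0 -4.3 0 2 0 255;-4 0 -4.3 0 2 0 255"

```text
time_s: 14.35
ee_pos: [0.5656, 0.1663, 0.0957]
eef_rot: [-179.7, 16.8, 177.6]
force: [-2.2, 0.0, -2.6]
grip_width: 0.198
grip_force: 88.1
```

Call:
carry_out --rows "-4.8 0 -4.5 0 2.5 0 255;-4.8 0 -4.5 0 2.5 0 255;-4.8 0 -4.5 0 2.5 0 255;-4.8 0 -4.5 0 2.5 0 255;0 0 0 0 0 0 255"

```text
time_s: 14.85
ee_pos: [0.5805, 0.1659, 0.1177]
eef_rot: [-179.8, 6.8, 177.4]
force: [-4.1, -0.1, -0.5]
grip_width: 0.194
grip_force: 88.2
```

```bash
python3 - <<'E'
from h import *
from rig import r,viewer
s=r.read_state();a=(s["ee_pos"],s["eef_rot"]);log(s);print(where(s),s["force"].round(1),s["q"].round(0))
off=-.0011
for t,n in((30,4),(40,4),(50,4),(58,4)):
    rz=Ro.from_euler("Y",t,degrees=True).apply([-.0765,0,-.0025])
    k=sp2tcp(stand(off+pxz(t)+rz[0],.002,.016+rz[2]+.0005),STY,t)
    print(t,plan(*a,*k,n=n));a=k
im,d=viewer.get_image("scene")
cv2.imwrite("pics/s6.png",cv2.resize(im[230:360,220:370,::-1],None,fx=4,fy=4,interpolation=cv2.INTER_CUBIC))
E
```

```text
('stand-frame mm', array([-75. ,   2.2,  41.1]), 'ypr', array([-3. , 20.3, -0.5])) [-4.1 -0.1 -0.5] [ 33.  26. -65. 102.  31.  63.  46.]
30 (4, array([-4.38, -0.24, -4.24, -0.12,  2.43, -0.03]))
40 (4, array([-4.67,  0.01, -4.38, -0.01,  2.5 ,  0.01]))
50 (4, array([-4.97,  0.01, -4.4 , -0.01,  2.5 ,  0.01]))
58 (4, array([-3.97,  0.01, -3.53, -0.  ,  2.  ,  0.01]))
```

View pics/s6.png

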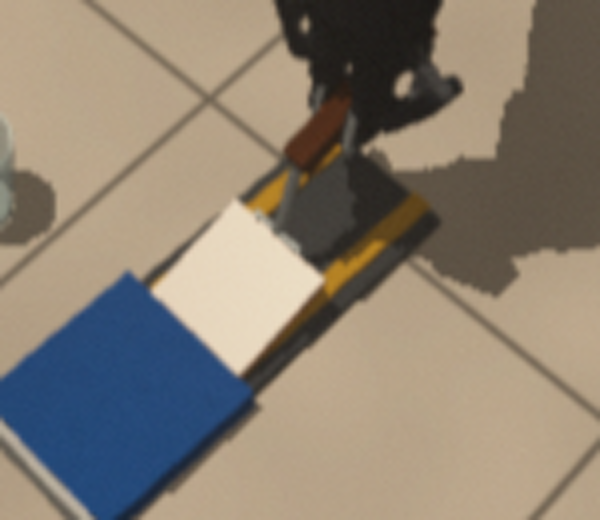

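The tile is tilted about 20°, its far edge against the step at (200,320) and its near edge lifted on the blade; I carry on.

Call:
carry_out --rows "-4.4 -0.1 -4.3 0 2.5 0 255;-4.4 -0.1 -4.3 0 2.5 0 255;-4.4 0 -4.3 0 2.5 0 255;-4.5 0 -4.3 0 2.5 0 255;-4.7 0 -4.4 0 2.5 0 255"

```text
time_s: 15.4
ee_pos: [0.6027, 0.1645, 0.1401]
eef_rot: [-179.7, -5.5, 177.4]
force: [-1.1, 0.9, -0.3]
grip_width: 0.199
grip_force: 88.1
```

Call:
carry_out --rows "-4.7 0 -4.4 0 2.5 0 255;-4.7 0 -4.4 0 2.5 0 255;-4.7 0 -4.4 0 2.5 0 255;-5 0 -4.4 0 2.5 0 255;-5 0 -4.4 0 2.5 0 255"

```text
time_s: 15.9
ee_pos: [0.6301, 0.1634, 0.1575]
eef_rot: [-179.7, -18.1, 177.4]
force: [-3.4, -0.1, 1.8]
grip_width: 0.192
grip_force: 88.2
```

Call:
carry_out --rows "-5 0 -4.4 0 2.5 0 255;-5 0 -4.4 0 2.5 0 255;-4 0 -3.5 0 2 0 255;-4 0 -3.5 0 2 0 255;0 0 0 0 0 0 255"

```text
time_s: 16.4
ee_pos: [0.6517, 0.1626, 0.1657]
eef_rot: [-179.6, -27.3, 177.3]
force: [-5.1, -0.9, 4.3]
grip_width: 0.2
grip_force: 88.6
```

```bash
python3 - <<'E'
from h import *
from rig import r,viewer
s=r.read_state();a=(s["ee_pos"],s["eef_rot"]);log(s);print(where(s),s["force"].round(1),s["q"].round(0))
q=s["q"];M=mat(a[0],eul(a[1]))@G;o=M[:3,3]
f=Ro.from_euler("z",STY,degrees=True)
for n,dx,dz,t in(("A",.02,.012,57),("B",.045,.018,57),("C",.03,.012,57),("D",.03,.012,54),("E",.045,.012,50),("F",.02,.012,60)):
    k=sp2tcp(o+f.apply([dx,0,dz]),STY,t);q2,*x=chain(q,seg(a,k,6));print(n,plan(*a,*k,n=6),q2.round(0),np.round(x,1))
im,d=viewer.get_image("scene")
cv2.imwrite("pics/s7.png",cv2.resize(im[200:360,210:370,::-1],None,fx=3.7,fy=3.7,interpolation=cv2.INTER_CUBIC))
E
```

```text
('stand-frame mm', array([-54.2,   2. ,  77.6]), 'ypr', array([-3.4, 54.3, -1. ])) [-5.1 -0.9  4.3] [ 12.  54. -54.  55.  27. 110.  55.]
A (6, array([-2.62, -0.16, -3.62, -0.1 ,  0.45, -0.03])) [  8.  58. -53.  45.  27. 116.  57.] [1.8 0.  0. ]
B (6, array([-5.81, -0.17, -6.48, -0.1 ,  0.45, -0.03])) [ -2.  56. -26.  38.  10. 117.  67.] [19.3  0.   0. ]
C (6, array([-4.09, -0.17, -4.41, -0.1 ,  0.45, -0.03])) [  6.  59. -50.  42.  26. 117.  59.] [3.2 0.  0. ]
D (6, array([-3.47, -0.17, -4.03, -0.1 , -0.05, -0.03])) [  9.  57. -53.  48.  28. 113.  57.] [1.3 0.  0. ]
E (6, array([-4.9 , -0.17, -4.59, -0.1 , -0.71, -0.03])) [ 10.  55. -54.  50.  29. 109.  57.] [0.8 0.  0. ]
F (6, array([-3.26, -0.16, -3.95, -0.1 ,  0.95, -0.03])) [ -5.  55. -16.  41.   2. 117.  69.] [25.9  0.   0. ]
```

View pics/s7.png

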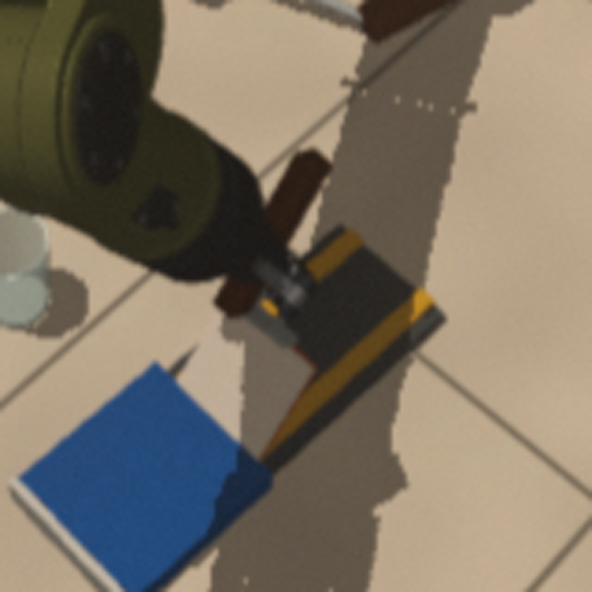

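The tile is lifted steeply on the blade (about 54°), its far edge held by the step at (215,420). Now I push forward with the tip to topple it.

Call:
carry_out --rows "-3.5 -0.1 -4 0 0 0 255;-3.5 -0.1 -4 0 0 0 255;-3.5 -0.1 -4 0 0 0 255;-3.5 -0.1 -4 0 0 0 255;-3.5 -0.1 -4 0 0 0 255"

```text
time_s: 16.95
ee_pos: [0.6767, 0.1612, 0.1762]
eef_rot: [-179.6, -27.0, 177.3]
force: [0.4, 0.5, -0.8]
grip_width: 0.201
grip_force: 88.3
```

Call:
carry_out --rows "-3.5 0 -4 0 0 0 255;0 0 0 0 0 0 255;0 0 0 0 0 0 255"

```text
time_s: 17.25
ee_pos: [0.6824, 0.1607, 0.1767]
eef_rot: [-179.6, -26.9, 177.3]
force: [0.8, 0.1, -1.3]
grip_width: 0.194
grip_force: 88.3
```

```bash
python3 - <<'E'
from h import *
from rig import r,viewer
s=r.read_state();a=(s["ee_pos"],s["eef_rot"]);log(s);print(where(s),s["force"].round(1),s["q"].round(0))
q=s["q"];M=mat(a[0],eul(a[1]))@G;o=M[:3,3]
f=Ro.from_euler("z",STY,degrees=True)
for n,dx,dz,t in(("A",.015,.0,52),("B",.025,.0,50)):
    k=sp2tcp(o+f.apply([dx,0,dz]),STY,t);q2,*x=chain(q,seg(a,k,5));print(n,plan(*a,*k,n=5),q2.round(0),np.round(x,1))
im,d=viewer.get_image("scene")
cv2.imwrite("pics/s8.png",cv2.resize(im[200:360,210:370,::-1],None,fx=3.7,fy=3.7,interpolation=cv2.INTER_CUBIC))
E
```

```text
('stand-frame mm', array([-22.9,   1.4,  88.5]), 'ypr', array([-3.4, 54. , -1. ])) [ 0.8  0.1 -1.3] [  8.  57. -53.  47.  28. 113.  57.]
A (5, array([-2.13, -0.19, -1.08, -0.11, -0.39, -0.05])) [  9.  57. -53.  47.  29. 112.  58.] [0.3 0.  0. ]
B (5, array([-3.4 , -0.19, -1.65, -0.11, -0.79, -0.05])) [  9.  56. -53.  47.  29. 110.  58.] [0.6 0.  0. ]
```

View pics/s8.png

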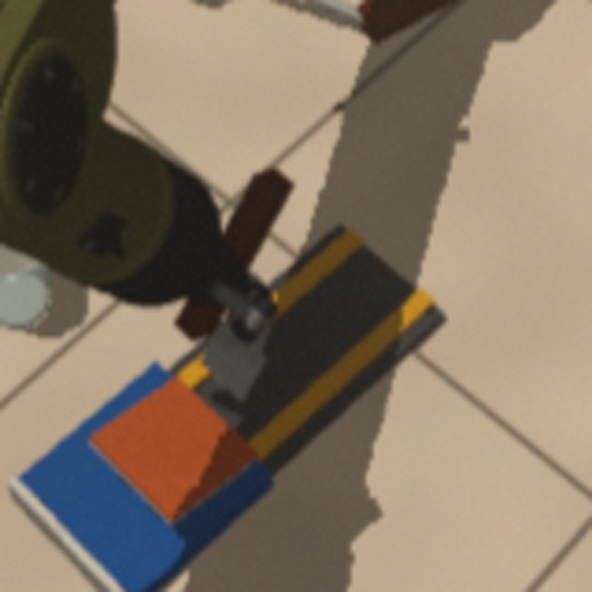

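The tile now lies terracotta side up on the deck at (175,450) of the crop, with the blade clear behind it. I've used my pictures, so the rest is checked by number. Now back to the rest.

```bash
python3 - <<'E'
from h import *
from rig import r,viewer
s=r.read_state();a=(s["ee_pos"],s["eef_rot"]);q=s["q"]
for n,k,N in[("back",sp2tcp(stand(-.11,.001,.12),STY,0),11),("over",sp2tcp(SP+[0,0,.09],SY,0),13)]:
    print(n,plan(*a,*k,n=N));q,*x=chain(q,seg(a,k,N));print(q.round(1),np.round(x,1));a=k
E
```

```text
back (11, array([15.13, -0.12,  0.65, -0.05, -4.91, -0.02]))
[ 38.4 -13.8 -60.1 121.6  -1.   40.7  64.7] [11.4  0.   0. ]
over (13, array([ -0.66, -28.2 ,   2.31,  -0.39,   0.  ,  -0.77]))
[ 44.3   1.4 -18.4 117.1 -22.7  41.3 139.2] [6.2 0.  0. ]
```

Call:
carry_out --rows "15.1 -0.1 0.6 0 -4.9 0 255;15.1 -0.1 0.6 0 -4.9 0 255;15.1 -0.1 0.6 0 -4.9 0 255;15.1 -0.1 0.6 0 -4.9 0 255;15.1 -0.1 0.6 0 -4.9 0 255"

```text
time_s: 17.8
ee_pos: [0.6089, 0.1636, 0.1967]
eef_rot: [-179.7, -2.3, 177.5]
force: [-0.7, -0.0, 0.5]
grip_width: 0.198
grip_force: 88.4
```

Call:
carry_out --rows "15.1 -0.1 0.6 0 -4.9 0 255;15.1 -0.1 0.6 0 -4.9 0 255;15.1 -0.1 0.6 0 -4.9 0 255;15.1 -0.1 0.6 0 -4.9 0 255;15.1 -0.1 0.6 0 -4.9 0 255"

```text
time_s: 18.3
ee_pos: [0.535, 0.1678, 0.1826]
eef_rot: [-179.7, 20.5, 177.8]
force: [-1.9, 0.7, -1.2]
grip_width: 0.2
grip_force: 88.4
```

Call:
carry_out --rows "15.1 -0.1 0.6 0 -4.9 0 255;0 0 0 0 0 0 255;0 0 0 0 0 0 255;0 0 0 0 0 0 255"

```text
time_s: 18.7
ee_pos: [0.5244, 0.1689, 0.1805]
eef_rot: [-179.8, 25.5, 177.8]
force: [0.5, 0.3, -1.1]
grip_width: 0.195
grip_force: 89.6
```

```bash
python3 - <<'E'
from h import *
from rig import r,viewer
s=r.read_state();a=(s["ee_pos"],s["eef_rot"]);q=s["q"];print(where(s),q.round(0))
k=sp2tcp(SP+[0,0,.09],SY,0);print(plan(*a,*k,n=13))
c=viewer.camera_params("top");im,d=viewer.get_image("top");K,R,t=c["intrinsics"],c["R"],c["t"]
hsv=cv2.cvtColor(im,cv2.COLOR_RGB2HSV);H,S,V=[hsv[...,i].astype(int) for i in range(3)]
cc=big((H<13)&(S>140)&(V>50),(185,95,240,165));P=ray(cc,.03,K,R,t)
L=Ro.from_euler("z",-STY,degrees=True).apply(P-SO);print("tile stand",rect(L))
def X(u,v): zc=d[v,u];return R.T@(np.linalg.inv(K)@[u,v,1]*zc-t)
b=cc.mean(0).astype(int)
for du,dv in((0,0),(-9,-9),(9,-9),(-9,9),(9,9)):print(X(b[0]+du,b[1]+dv).round(4))
E
```

```text
('stand-frame mm', array([-109. ,    3.2,  122. ]), 'ypr', array([-2.5,  1.6, -0.4])) [ 48. -16. -68. 120.  -6.  43.  70.]
(13, array([ -0.31, -28.36,   2.54,  -0.4 ,  -0.12,  -0.75]))
tile stand (array([43.5,  4.7]), 72.3, 74.2, 89.79)
[0.7432 0.1605 0.0315]
[0.7695 0.1852 0.031 ]
[0.7703 0.1366 0.027 ]
[0.7176 0.1846 0.0327]
[0.7172 0.136  0.0317]
```

The tile lies flat at stand x≈5–82, wholly on the deck, top at z≈30 mm.

Call:
carry_out --rows "-0.3 -28.4 2.5 -0.4 -0.1 -0.7 255;-0.3 -28.4 2.5 -0.4 -0.1 -0.7 255;-0.3 -28.4 2.5 -0.4 -0.1 -0.7 255;-0.3 -28.4 2.5 -0.4 -0.1 -0.8 255;-0.3 -28.4 2.5 -0.4 -0.1 -0.8 255"

```text
time_s: 19.25
ee_pos: [0.5294, 0.0256, 0.1687]
eef_rot: [179.9, 25.8, -178.1]
force: [0.4, 0.3, -0.6]
grip_width: 0.196
grip_force: 89.6
```

Call:
carry_out --rows "-0.3 -28.4 2.5 -0.4 -0.1 -0.7 255;-0.3 -28.4 2.5 -0.4 -0.1 -0.7 255;-0.3 -28.4 2.5 -0.4 -0.1 -0.7 255;-0.3 -28.4 2.5 -0.4 -0.1 -0.8 255;-0.3 -28.4 2.5 -0.4 -0.1 -0.8 255"

```text
time_s: 19.75
ee_pos: [0.5449, -0.1164, 0.1573]
eef_rot: [179.7, 26.3, -174.0]
force: [0.8, -0.8, -0.7]
grip_width: 0.199
grip_force: 89.6
```

Call:
carry_out --rows "-0.3 -28.4 2.5 -0.4 -0.1 -0.7 255;-0.3 -28.4 2.5 -0.4 -0.1 -0.7 255;0 0 0 0 0 0 255;0 0 0 0 0 0 255;0 0 0 0 0 0 255"

```text
time_s: 20.25
ee_pos: [0.5534, -0.1701, 0.153]
eef_rot: [179.6, 26.5, -172.4]
force: [0.0, 0.1, -1.7]
grip_width: 0.195
grip_force: 89.6
```

```bash
cat > chk.py <<'E'
from h import *
from rig import r,viewer
s=r.read_state();a=(s["ee_pos"],s["eef_rot"]);q=s["q"];print(where(s),q.round(0),a[0].round(4))
print("to +60",plan(*a,*sp2tcp(SP+[0,0,.06],SY,0)),"to rest",plan(*a,*sp2tcp(SP,SY,0),n=10))
M=mat(a[0],eul(a[1]))@G
c=viewer.camera_params("scene");im,d=viewer.get_image("scene");K,R,t=c["intrinsics"],c["R"],c["t"]
# colour-checked depth points, in the believed spatula frame (mm)
v,u=np.mgrid[:420,:560];C=(np.linalg.inv(K)@np.stack([u.ravel(),v.ravel(),np.ones(u.size)]))*d.ravel()
W=R.T@(C-t[:,None]);B=(np.linalg.inv(M)@np.r_[W,np.ones((1,W.shape[1]))])[:3].T*1000;B[d.ravel()==0]=9e9
hsv=cv2.cvtColor(im,cv2.COLOR_RGB2HSV).reshape(-1,3).astype(int)
bl=(B[:,0]>3)&(B[:,0]<45)&(abs(B[:,1])<30)&(abs(B[:,2])<12)&(hsv[:,1]<90)
Q=B[bl];print("blade n",bl.sum(),"x",np.percentile(Q[:,0],[2,98]).round(1),"y",np.percentile(Q[:,1],[2,98]).round(1))
if bl.sum()>20: print("plane z=ax+by+c",np.linalg.lstsq(np.c_[Q[:,:2]-[16,0],np.ones(len(Q))],Q[:,2],rcond=None)[0].round(3))
hd=(B[:,0]>-160)&(B[:,0]<-25)&(abs(B[:,1])<20)&(B[:,2]>55)&(B[:,2]<100)&(hsv[:,1]>150)&((hsv[:,0]<14)|(hsv[:,0]>170))
Q=B[hd];print("handle n",hd.sum(),np.percentile(Q,[2,50,98],axis=0).round(1).tolist())
E
python3 chk.py
```

```text
('stand-frame mm', array([ -64.6, -321.9,   95.8]), 'ypr', array([7.5, 0.5, 0.2])) [ 47.  -1. -23. 119. -22.  41. 134.] [ 0.5534 -0.1701  0.153 ]
to +60 (1, array([ 10.26, -28.65,  28.69,  -0.33,  -0.49,  -1.02])) to rest (10, array([ 3.76, -2.89,  8.22, -0.03, -0.05, -0.1 ]))
blade n 132 x [ 4.1 31.4] y [-20.4  16. ]
plane z=ax+by+c [-0.048  0.003  0.991]
handle n 65 [[-79.3, -6.4, 82.7], [-53.1, -0.3, 86.6], [-34.0, 6.8, 90.3]]
```

```bash
python3 - <<'E'
from h import *
from rig import r
s=r.read_state();a=(s["ee_pos"],s["eef_rot"])
for h in(.04,):
    k=sp2tcp(SP+[0,0,h+.001],SY,-1.5);print(plan(*a,*k,n=5))
E
```

```text
(5, array([ 4.37, -5.8 ,  9.31, -0.07, -0.39, -0.2 ]))
```

Call:
carry_out --rows "4.4 -5.8 9.3 -0.1 -0.4 -0.2 255;4.4 -5.8 9.3 -0.1 -0.4 -0.2 255;4.4 -5.8 9.3 -0.1 -0.4 -0.2 255;4.4 -5.8 9.3 0 -0.4 -0.2 255;4.4 -5.8 9.3 0 -0.4 -0.2 255"

```text
time_s: 20.8
ee_pos: [0.5594, -0.1984, 0.1022]
eef_rot: [180.0, 28.6, -171.2]
force: [-0.1, -0.4, -1.2]
grip_width: 0.198
grip_force: 89.7
```

Call:
carry_out --rows "0 0 0 0 0 0 255;0 0 0 0 0 0 255;0 0 0 0 0 0 255"

```text
time_s: 21.1
ee_pos: [0.5595, -0.1987, 0.1032]
eef_rot: [-180.0, 28.7, -171.2]
force: [0.3, -0.2, -1.6]
grip_width: 0.197
grip_force: 89.7
```

```bash
sed -i 's/^print("to +60.*$/print("to rest",plan(*a,*sp2tcp(SP+[0,0,.0015],SY,-1.7),n=5))/' chk.py; python3 chk.py
```

```text
('stand-frame mm', array([ -55.2, -349. ,   48.6]), 'ypr', array([ 8.5, -1.6, -0.2])) [ 48.   5. -22. 121. -27.  34. 145.] [ 0.5595 -0.1987  0.1032]
to rest (5, array([ 3.99,  0.13,  7.2 , -0.04, -0.01,  0.01]))
blade n 127 x [ 3.7 31.3] y [-20.4  16. ]
plane z=ax+by+c [-0.04  -0.018  0.543]
handle n 58 [[-82.3, -7.1, 82.9], [-56.5, -0.4, 86.4], [-34.0, 5.4, 90.3]]
```

Call:
carry_out --rows "4 0.1 7.2 0 0 0 255;4 0.1 7.2 0 0 0 255;4 0.1 7.2 0 0 0 255;4 0.1 7.2 0 0 0 255;2 0.1 3.6 0 0 0 255"

```text
time_s: 21.65
ee_pos: [0.5578, -0.1984, 0.0637]
eef_rot: [179.9, 28.5, -171.3]
force: [0.3, -0.5, -2.0]
grip_width: 0.196
grip_force: 89.7
```

Call:
carry_out --rows "0 0 0 0 0 0 255;0 0 0 0 0 0 255;0 0 0 0 0 0 255"

```text
time_s: 21.95
ee_pos: [0.5589, -0.199, 0.0657]
eef_rot: [180.0, 28.6, -171.3]
force: [0.4, 0.7, -0.8]
grip_width: 0.199
grip_force: 89.8
```

```bash
python3 chk.py
```

```text
('stand-frame mm', array([ -55.9, -349.4,   11. ]), 'ypr', array([ 8.5, -1.6, -0.2])) [ 48.   8. -23. 123. -28.  29. 147.] [ 0.5589 -0.199   0.0657]
to rest (5, array([ 0.26,  0.18,  0.68, -0.04, -0.02, -0.01]))
blade n 281 x [ 3.6 44.1] y [-28.9  28.8]
plane z=ax+by+c [-0.122 -0.035 -1.138]
handle n 56 [[-82.2, -7.3, 82.1], [-55.2, -0.6, 86.2], [-33.8, 5.9, 89.7]]
```

Call:
carry_out --rows "0.9 0.2 1.5 0 0 0 255;0 0 0 0 0 0 255;0 0 0 0 0 0 255"

```text
time_s: 22.3
ee_pos: [0.5584, -0.1987, 0.0636]
eef_rot: [180.0, 28.6, -171.3]
force: [-0.4, 0.7, -0.9]
grip_width: 0.198
grip_force: 89.8
```

Call:
carry_out --rows "0.5 0 0.9 0 0 0 255;0 0 0 0 0 0 255;0 0 0 0 0 0 255"

```text
time_s: 22.6
ee_pos: [0.5588, -0.1989, 0.063]
eef_rot: [180.0, 28.6, -171.3]
force: [-3.3, 0.0, 3.2]
grip_width: 0.196
grip_force: 90.3
```

Call:
carry_out --rows "0.5 0 0.9 0 0 0 255;0 0 0 0 0 0 255;0 0 0 0 0 0 255"

```text
time_s: 22.9
ee_pos: [0.5589, -0.199, 0.0629]
eef_rot: [180.0, 28.7, -171.3]
force: [-9.5, 1.6, 12.0]
grip_width: 0.197
grip_force: 91.9
```

```bash
python3 chk.py
```

```text
('stand-frame mm', array([ -55.8, -349.4,    8.3]), 'ypr', array([ 8.5, -1.6, -0.2])) [ 48.   8. -23. 123. -28.  28. 148.] [ 0.5589 -0.199   0.0629]
to rest (5, array([ 0.01,  0.18,  0.19, -0.04, -0.01, -0.01]))
blade n 273 x [ 3.8 44.2] y [-28.7  28.6]
plane z=ax+by+c [-0.085 -0.023  0.261]
handle n 55 [[-79.2, -6.1, 82.1], [-52.9, -0.9, 86.3], [-32.8, 5.5, 90.6]]
```

Call:
carry_out --rows "-0.5 0 -0.9 0 0 0 255;0 0 0 0 0 0 255" --squeeze 20

```text
time_s: 23.15
ee_pos: [0.5588, -0.1989, 0.063]
eef_rot: [180.0, 28.7, -171.3]
force: [-3.4, 0.2, 5.3]
grip_width: 0.2
grip_force: 90.7
```

Call:
carry_out --rows "0 0 0 0 0 0 160;0 0 0 0 0 0 160;0 0 0 0 0 0 100;0 0 0 0 0 0 0;0 0 0 0 0 0 0"

```text
time_s: 23.65
ee_pos: [0.5584, -0.1986, 0.0623]
eef_rot: [179.9, 28.6, -171.3]
force: [-0.6, -0.1, -0.5]
grip_width: 0.861
grip_force: 0.0
```

Call:
carry_out --rows "0 0 0 0 0 0 0;0 0 0 0 0 0 0;0 0 0 0 0 0 0;0 0 0 0 0 0 0"

```text
time_s: 24.05
ee_pos: [0.5585, -0.1986, 0.0625]
eef_rot: [180.0, 28.6, -171.3]
force: [0.3, -0.1, 0.3]
grip_width: 0.998
grip_force: 0.0
```

```bash
python3 - <<'E'
from h import *
from rig import r
s=r.read_state();a=(s["ee_pos"],s["eef_rot"]);print(a,s["grip_width"],s["force"])
print(plan(*a,a[0]+[0,0,.13],a[1],n=10))
E
```

```text
(array([ 0.55846446, -0.19864629,  0.06252545]), array([ 179.95340372,   28.61144926, -171.30271356])) 0.9983554021416655 [ 0.31223005 -0.06539637  0.31747635]
(10, array([-6.230e+00,  1.000e-02, -1.141e+01,  0.000e+00,  0.000e+00,
        0.000e+00]))
```

Open and clear. Raise straight up, then pull back for an unobstructed check.

Call:
carry_out --rows "-6.2 0 -11.4 0 0 0 0;-6.2 0 -11.4 0 0 0 0;-6.2 0 -11.4 0 0 0 0;-6.2 0 -11.4 0 0 0 0;-6.2 0 -11.4 0 0 0 0"

```text
time_s: 24.55
ee_pos: [0.5587, -0.1989, 0.1292]
eef_rot: [-180.0, 28.7, -171.3]
force: [0.7, -0.2, 0.0]
grip_width: 0.999
grip_force: 0.0
```

Call:
carry_out --rows "-6.2 0 -11.4 0 0 0 0;-6.2 0 -11.4 0 0 0 0;-6.2 0 -11.4 0 0 0 0;-6.2 0 -11.4 0 0 0 0;-6.2 0 -11.4 0 0 0 0"

```text
time_s: 25.05
ee_pos: [0.5583, -0.1988, 0.1933]
eef_rot: [179.9, 28.6, -171.3]
force: [1.0, -0.1, -0.3]
grip_width: 1.001
grip_force: 0.0
```

Call:
carry_out --rows "0 -30 -20 0 -5 0 0;0 -30 -20 0 -5 0 0;0 -30 -20 0 -5 0 0;0 -30 -10 0 -5 0 0;0 -30 0 0 -5 0 0"

```text
time_s: 25.55
ee_pos: [0.55, -0.2624, 0.2457]
eef_rot: [-175.2, 37.8, -168.6]
force: [0.4, 0.4, 2.3]
grip_width: 0.998
grip_force: 0.0
```

```bash
python3 - <<'E'
from h import *
from rig import r,viewer
print(r.read_state()["ee_pos"])
for cam,hr,br,rr,tr in(("top",(320,155,365,230),(322,150,350,176),(310,135,365,232),(185,95,240,165)),("scene",(190,160,240,200),(180,205,210,232),(165,165,245,240),None)):
    c=viewer.camera_params(cam);im,d=viewer.get_image(cam);K,R,t=c["intrinsics"],c["R"],c["t"]
    p0=np.load(cam+"0.npz")["p"]
    for n,I in(("start",p0),("now",im)):
        hsv=cv2.cvtColor(I,cv2.COLOR_RGB2HSV);H,S,V=[hsv[...,i].astype(int) for i in range(3)]
        o=[]
        for m,roi,z in(((S>110)&((H<12)|(H>170)),hr,.092),((S<60)&(V>90),br,.0085),((H<13)&(S>140)&(V>50),tr,.03)):
            if roi is None: continue
            try:o.append(rect(ray(big(m,roi),z,K,R,t)))
            except Exception as ex:o.append("none")
        print(cam,n,*o)
    df=np.abs(im.astype(int)-p0).max(2);print("changed px bottle/beaker/dish",[(df[a:b,e:f]>40).sum() for a,b,e,f in(((170,202,82,120),(115,150,258,284),(150,188,402,442)) if cam=="top" else ((325,362,375,412),(255,292,200,226),(156,186,130,164)))])
    u,v=np.array(br[:2])+np.array(br[2:]);
    # blade depth heights
    hsv=cv2.cvtColor(im,cv2.COLOR_RGB2HSV);m=np.zeros(d.shape,bool);x0,y0,x1,y1=br;m[y0:y1,x0:x1]=((hsv[...,1]<60)&(hsv[...,2]>90))[y0:y1,x0:x1]
    m=cv2.erode(m.astype(np.uint8),np.ones((3,3)));vv,uu=np.nonzero(m);W=(R.T@((np.linalg.inv(K)@np.stack([uu,vv,np.ones(len(uu))]))*d[vv,uu]-t[:,None])).T
    print("blade z",np.percentile(W[:,2],[5,50,95]).round(4))
E
```

```text
[ 0.54999678 -0.26242843  0.24569866]
top start (array([ 537.8, -201.1]), 115.7, 24.6, 9.23) (array([ 646.7, -187.9]), 29.1, 35.7, 6.36) none
top now (array([ 544.4, -200.5]), 96.2, 21.6, 10.17) (array([ 643.2, -187.4]), 32.4, 37.2, 7.38) (array([742.5, 159.5]), 73.1, 71.2, 89.06)
changed px bottle/beaker/dish [np.int64(0), np.int64(0), np.int64(339)]
blade z [0.0055 0.009  0.0127]
scene start (array([ 542.6, -199. ]), 112.7, 22.3, 9.87) (array([ 646.5, -190.1]), 33.0, 36.3, 8.77)
scene now (array([ 538.8, -199.4]), 111.4, 22.8, 9.87) (array([ 625.2, -197. ]), 75.8, 39.4, 21.92)
changed px bottle/beaker/dish [np.int64(0), np.int64(0), np.int64(0)]
blade z [0.0066 0.0099 0.0135]
```

```bash
python3 -c "
from rig import ticket
print(ticket.job_done())"
```

```text
the job is handed in; nothing more can be done
None
```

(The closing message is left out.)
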